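# Load the field reader's lens tray from the ejector block

## Task

Get every lens cell out of the storage block by pressing its ejector lever so that it rises, and set each on a cradle of its own on the reader's pulled-out tray, flat on all three studs so that it cannot rock. When all are loaded, slide the tray all the way home against its stop, with the cells still seated, and leave the other things on the desk where they are.

Things in the scene. Friction and masses are not known exactly. Their poses are not given: they have to be found in the camera images.
- lens1: A lens cell: a squat round disc, 50 mm in diameter and 20 mm thick, about 100 g, dark steel rim with glass in both faces, the same either way up; origin at the centre of the disc (10 mm from either face), z along its axis. At the start it lies sunk in pocket 1 of the block, its top flush with the block's top. Three of the four cells are there, or all four.
- lens2: A lens cell: a squat round disc, 50 mm in diameter and 20 mm thick, about 100 g, dark steel rim with glass in both faces, the same either way up; origin at the centre of the disc (10 mm from either face), z along its axis. At the start it lies sunk in pocket 2 of the block, its top flush with the block's top. Three of the four cells are there, or all four.
- lens3: A lens cell: a squat round disc, 50 mm in diameter and 20 mm thick, about 100 g, dark steel rim with glass in both faces, the same either way up; origin at the centre of the disc (10 mm from either face), z along its axis. At the start it lies sunk in pocket 3 of the block, its top flush with the block's top. Three of the four cells are there, or all four.
- lens4: A lens cell: a squat round disc, 50 mm in diameter and 20 mm thick, about 100 g, dark steel rim with glass in both faces, the same either way up; origin at the centre of the disc (10 mm from either face), z along its axis. At the start it lies sunk in pocket 4 of the block, its top flush with the block's top. Three of the four cells are there, or all four.
- dock: Grey storage block, fixed, 90 mm (x) by 264 mm (y) by 45 mm high; origin at the centre of its underside, z up. Four round pockets in its top, 52.5 mm wide and 20 mm deep, in a row along its y: pockets 1, 2, 3, 4 are centred at y = -96, -32, 32 and 96 mm. The floor of each is an ejector that its lever raises by up to 16 mm; the levers stick out of the -x side.
- lever1_pad (a point): Where to press ejector lever 1: top of the rubber pad near the free end of a flat steel paddle 30 mm wide, 5 mm thick, 56 mm long; this point is 45 mm from its hinge, which lies 53 mm to the -x side of the pocket's centre, 37 mm above the table. At rest the paddle slopes up and this point is 53 mm above the table; fully pressed it slopes down, the point at 26 mm.
- lever1 (a joint): Angle of ejector lever 1: 0 at rest (up), 0.6 rad fully pressed down; the ejector floor of pocket 1 rises 26.7 mm per rad. About 4 N on the pad moves it; it is stiff, so it stays where it is left and holds the cell up.
- lever2_pad (a point): Where to press ejector lever 2: top of the rubber pad near the free end of a flat steel paddle 30 mm wide, 5 mm thick, 56 mm long; this point is 45 mm from its hinge, which lies 53 mm to the -x side of the pocket's centre, 37 mm above the table. At rest the paddle slopes up and this point is 53 mm above the table; fully pressed it slopes down, the point at 26 mm.
- lever2 (a joint): Angle of ejector lever 2: 0 at rest (up), 0.6 rad fully pressed down; the ejector floor of pocket 2 rises 26.7 mm per rad. About 4 N on the pad moves it; it is stiff, so it stays where it is left and holds the cell up.
- lever3_pad (a point): Where to press ejector lever 3: top of the rubber pad near the free end of a flat steel paddle 30 mm wide, 5 mm thick, 56 mm long; this point is 45 mm from its hinge, which lies 53 mm to the -x side of the pocket's centre, 37 mm above the table. At rest the paddle slopes up and this point is 53 mm above the table; fully pressed it slopes down, the point at 26 mm.
- lever3 (a joint): Angle of ejector lever 3: 0 at rest (up), 0.6 rad fully pressed down; the ejector floor of pocket 3 rises 26.7 mm per rad. About 4 N on the pad moves it; it is stiff, so it stays where it is left and holds the cell up.
- lever4_pad (a point): Where to press ejector lever 4: top of the rubber pad near the free end of a flat steel paddle 30 mm wide, 5 mm thick, 56 mm long; this point is 45 mm from its hinge, which lies 53 mm to the -x side of the pocket's centre, 37 mm above the table. At rest the paddle slopes up and this point is 53 mm above the table; fully pressed it slopes down, the point at 26 mm.
- lever4 (a joint): Angle of ejector lever 4: 0 at rest (up), 0.6 rad fully pressed down; the ejector floor of pocket 4 rises 26.7 mm per rad. About 4 N on the pad moves it; it is stiff, so it stays where it is left and holds the cell up.
- reader: Optical reader, fixed: a flat grey base plate 8 mm thick, 240 mm (x) by 290 mm (y), with a white head 50 mm high at its +x end, from 105 mm to 205 mm along x from the origin; origin on the underside, z up. The tray runs along its x.
- tray (a joint): Travel of the reader's tray along the reader's +x, towards the head: 0 all the way out, 0.070 m home against its stop; it starts nearly out. It slides with about 2 N of friction and stays where it is left.
- tray_knob (a point): Centre of the top of the tray's upright round black knob, 18 mm in diameter, top 49 mm above the table, its side free down to 22 mm above the table; on a stem at the tray's outer (-x) edge, 88 mm from the line of cradle centres (which are 64 mm apart along y; tray 85 by 265 mm). Moves with the tray; axes as the reader's.
- cradle1 (a point): Centre of three-point cradle 1 on the tray, level with its stud tips, 25 mm above the table; a seated cell's underside lies here. Axes as the reader's. Three round-tipped studs on a 17 mm radius carry the cell; three round-topped pins 6 mm thick, 5 mm taller than the studs, on a 30 mm radius, surround it with 2 mm to spare; both stand at 90, 210 and 330 degrees from x.
- cradle2 (a point): Centre of three-point cradle 2 on the tray, level with its stud tips, 25 mm above the table; a seated cell's underside lies here. Axes as the reader's. Three round-tipped studs on a 17 mm radius carry the cell; three round-topped pins 6 mm thick, 5 mm taller than the studs, on a 30 mm radius, surround it with 2 mm to spare; both stand at 90, 210 and 330 degrees from x.
- cradle3 (a point): Centre of three-point cradle 3 on the tray, level with its stud tips, 25 mm above the table; a seated cell's underside lies here. Axes as the reader's. Three round-tipped studs on a 17 mm radius carry the cell; three round-topped pins 6 mm thick, 5 mm taller than the studs, on a 30 mm radius, surround it with 2 mm to spare; both stand at 90, 210 and 330 degrees from x.
- cradle4 (a point): Centre of three-point cradle 4 on the tray, level with its stud tips, 25 mm above the table; a seated cell's underside lies here. Axes as the reader's. Three round-tipped studs on a 17 mm radius carry the cell; three round-topped pins 6 mm thick, 5 mm taller than the studs, on a 30 mm radius, surround it with 2 mm to spare; both stand at 90, 210 and 330 degrees from x.
- tip_box: Bystander: pipette tip box, 85 by 125 mm, 61 mm high; origin under its centre.
- mouse: Bystander: black computer mouse, 105 by 60 by 24 mm; origin under its centre.
- tube_rack: Bystander: white tube rack, 60 by 130 mm, with capped tubes, 72 mm high; origin under its centre.
Things that resemble listed ones, but are neither listed nor needed, are in the scene too. Leave any blue or green look-alike of the lens3 alone.

How it is judged (in metres and radians):
On the way, in this order (a step that is already met when the one before it is completed fails the run):
1. every lens cell lies on a cradle of its own, bearing on all three studs, while the tray is still out (((horizontal distance between lens1 and cradle1 below 0.005 m and angle between the z axis of lens1 and the z axis of cradle1, either way round below 0.03 rad and z of lens1 in the frame of cradle1 between 0.007 and 0.0125 m) or (horizontal distance between lens1 and cradle2 below 0.005 m and angle between the z axis of lens1 and the z axis of cradle2, either way round below 0.03 rad and z of lens1 in the frame of cradle2 between 0.007 and 0.0125 m) or (horizontal distance between lens1 and cradle3 below 0.005 m and angle between the z axis of lens1 and the z axis of cradle3, either way round below 0.03 rad and z of lens1 in the frame of cradle3 between 0.007 and 0.0125 m) or (horizontal distance between lens1 and cradle4 below 0.005 m and angle between the z axis of lens1 and the z axis of cradle4, either way round below 0.03 rad and z of lens1 in the frame of cradle4 between 0.007 and 0.0125 m)) and ((horizontal distance between lens2 and cradle1 below 0.005 m and angle between the z axis of lens2 and the z axis of cradle1, either way round below 0.03 rad and z of lens2 in the frame of cradle1 between 0.007 and 0.0125 m) or (horizontal distance between lens2 and cradle2 below 0.005 m and angle between the z axis of lens2 and the z axis of cradle2, either way round below 0.03 rad and z of lens2 in the frame of cradle2 between 0.007 and 0.0125 m) or (horizontal distance between lens2 and cradle3 below 0.005 m and angle between the z axis of lens2 and the z axis of cradle3, either way round below 0.03 rad and z of lens2 in the frame of cradle3 between 0.007 and 0.0125 m) or (horizontal distance between lens2 and cradle4 below 0.005 m and angle between the z axis of lens2 and the z axis of cradle4, either way round below 0.03 rad and z of lens2 in the frame of cradle4 between 0.007 and 0.0125 m)) and ((horizontal distance between lens3 and cradle1 below 0.005 m and angle between the z axis of lens3 and the z axis of cradle1, either way round below 0.03 rad and z of lens3 in the frame of cradle1 between 0.007 and 0.0125 m) or (horizontal distance between lens3 and cradle2 below 0.005 m and angle between the z axis of lens3 and the z axis of cradle2, either way round below 0.03 rad and z of lens3 in the frame of cradle2 between 0.007 and 0.0125 m) or (horizontal distance between lens3 and cradle3 below 0.005 m and angle between the z axis of lens3 and the z axis of cradle3, either way round below 0.03 rad and z of lens3 in the frame of cradle3 between 0.007 and 0.0125 m) or (horizontal distance between lens3 and cradle4 below 0.005 m and angle between the z axis of lens3 and the z axis of cradle4, either way round below 0.03 rad and z of lens3 in the frame of cradle4 between 0.007 and 0.0125 m)) and ((horizontal distance between lens4 and cradle1 below 0.005 m and angle between the z axis of lens4 and the z axis of cradle1, either way round below 0.03 rad and z of lens4 in the frame of cradle1 between 0.007 and 0.0125 m) or (horizontal distance between lens4 and cradle2 below 0.005 m and angle between the z axis of lens4 and the z axis of cradle2, either way round below 0.03 rad and z of lens4 in the frame of cradle2 between 0.007 and 0.0125 m) or (horizontal distance between lens4 and cradle3 below 0.005 m and angle between the z axis of lens4 and the z axis of cradle3, either way round below 0.03 rad and z of lens4 in the frame of cradle3 between 0.007 and 0.0125 m) or (horizontal distance between lens4 and cradle4 below 0.005 m and angle between the z axis of lens4 and the z axis of cradle4, either way round below 0.03 rad and z of lens4 in the frame of cradle4 between 0.007 and 0.0125 m)) and value of joint tray below 0.04 m), for 0.3 s.
2. the loaded tray is home (value of joint tray above 0.066 m), for 0.2 s.
At the end, for the whole second after the job is handed in: Every lens cell is at rest on a cradle of its own, centred within 5 mm, flat within 0.03 rad with its centre 10 mm (7 to 12.5) above the stud tips, so that all three studs bear, and the tray is home (travel over 66 mm of 70) (((horizontal distance between lens1 and cradle1 below 0.005 m and angle between the z axis of lens1 and the z axis of cradle1, either way round below 0.03 rad and z of lens1 in the frame of cradle1 between 0.007 and 0.0125 m) or (horizontal distance between lens1 and cradle2 below 0.005 m and angle between the z axis of lens1 and the z axis of cradle2, either way round below 0.03 rad and z of lens1 in the frame of cradle2 between 0.007 and 0.0125 m) or (horizontal distance between lens1 and cradle3 below 0.005 m and angle between the z axis of lens1 and the z axis of cradle3, either way round below 0.03 rad and z of lens1 in the frame of cradle3 between 0.007 and 0.0125 m) or (horizontal distance between lens1 and cradle4 below 0.005 m and angle between the z axis of lens1 and the z axis of cradle4, either way round below 0.03 rad and z of lens1 in the frame of cradle4 between 0.007 and 0.0125 m)) and ((horizontal distance between lens2 and cradle1 below 0.005 m and angle between the z axis of lens2 and the z axis of cradle1, either way round below 0.03 rad and z of lens2 in the frame of cradle1 between 0.007 and 0.0125 m) or (horizontal distance between lens2 and cradle2 below 0.005 m and angle between the z axis of lens2 and the z axis of cradle2, either way round below 0.03 rad and z of lens2 in the frame of cradle2 between 0.007 and 0.0125 m) or (horizontal distance between lens2 and cradle3 below 0.005 m and angle between the z axis of lens2 and the z axis of cradle3, either way round below 0.03 rad and z of lens2 in the frame of cradle3 between 0.007 and 0.0125 m) or (horizontal distance between lens2 and cradle4 below 0.005 m and angle between the z axis of lens2 and the z axis of cradle4, either way round below 0.03 rad and z of lens2 in the frame of cradle4 between 0.007 and 0.0125 m)) and ((horizontal distance between lens3 and cradle1 below 0.005 m and angle between the z axis of lens3 and the z axis of cradle1, either way round below 0.03 rad and z of lens3 in the frame of cradle1 between 0.007 and 0.0125 m) or (horizontal distance between lens3 and cradle2 below 0.005 m and angle between the z axis of lens3 and the z axis of cradle2, either way round below 0.03 rad and z of lens3 in the frame of cradle2 between 0.007 and 0.0125 m) or (horizontal distance between lens3 and cradle3 below 0.005 m and angle between the z axis of lens3 and the z axis of cradle3, either way round below 0.03 rad and z of lens3 in the frame of cradle3 between 0.007 and 0.0125 m) or (horizontal distance between lens3 and cradle4 below 0.005 m and angle between the z axis of lens3 and the z axis of cradle4, either way round below 0.03 rad and z of lens3 in the frame of cradle4 between 0.007 and 0.0125 m)) and ((horizontal distance between lens4 and cradle1 below 0.005 m and angle between the z axis of lens4 and the z axis of cradle1, either way round below 0.03 rad and z of lens4 in the frame of cradle1 between 0.007 and 0.0125 m) or (horizontal distance between lens4 and cradle2 below 0.005 m and angle between the z axis of lens4 and the z axis of cradle2, either way round below 0.03 rad and z of lens4 in the frame of cradle2 between 0.007 and 0.0125 m) or (horizontal distance between lens4 and cradle3 below 0.005 m and angle between the z axis of lens4 and the z axis of cradle3, either way round below 0.03 rad and z of lens4 in the frame of cradle3 between 0.007 and 0.0125 m) or (horizontal distance between lens4 and cradle4 below 0.005 m and angle between the z axis of lens4 and the z axis of cradle4, either way round below 0.03 rad and z of lens4 in the frame of cradle4 between 0.007 and 0.0125 m)) and linear speed of each of lens1, lens2, lens3, lens4 below 0.02 m/s and value of joint tray above 0.066 m); the robot touches nothing.
It fails at once if the tip box is pushed more than 3 cm (distance of tip_box from where it was at the start of the episode above 0.03 m).
It fails at once if the mouse is pushed more than 3 cm (distance of mouse from where it was at the start of the episode above 0.03 m).
It fails at once if the tube rack is pushed more than 3 cm (distance of tube_rack from where it was at the start of the episode above 0.03 m).
Of lens1, lens2, lens3, lens4 only 3 to 4 are there at a start; the rules pass over those that are not, and their reading is None.
At some moment in a run one of lens1, lens2, lens3, lens4 may be knocked a few centimetres aside while the robot is not near it.
Once in a run the grip may slacken for a moment while it holds something.
It also fails if it takes over 210 s, if anything falls off the work surface, if the arm or the gripper's body presses on something with over 40 N, if the wrist force passes 120 N, or if a joint passes its speed limit or range.

## Robot

A 6-joint arm with a two-finger parallel gripper is mounted at the origin on the work surface. World frame = base frame: x ahead of the robot, y to its left, z up, the work surface at z = 0. Lengths are in m, angles in degrees, forces in N, time in s.
With the tool pointing down it reaches from about 0.35 to 0.775 m from the base axis. Payload 5.5 kg.
Tool frame: the origin (TCP) lies between the finger pads; the fingertips stand ctrl.finger_overhang ahead of it and the grasp point (between the pads) lies 6 mm ahead of it (ctrl.finger_overhang is the distance from the TCP to the fingertips, in m); z points along the fingers, y is the line along which they close (so a half turn about z gives the same grasp; the last joint's range is limited). The gripper opens to 85 mm and grips with 20 to 120 N. Pads are 22 mm wide; open, the fingers measure 114 mm over their backs; the gripper's body (76 mm by 85 mm) begins 54 mm behind the grasp point. The pads swing forward as they close: fully open they stand 13 mm farther back than shut.
Start: joints at [58.579, 17.945, 2.641, 74.691, 0, 82.002], TCP at [0.229, 0.528, 0.256] pointing down, gripper open.
Joint ranges: [-158.12, 158.12], [-49.38, 96.58], [-58.88, 72.47], [-126.05, 133.96], [-84.25, 85.87], [-180, 180]. Speed limits (degrees/s): [147.25, 147.25, 180, 180, 180, 180].

## Interface

Orientations are given as [roll, pitch, yaw] about the fixed x, y, z axes, in that order (R = Rz(yaw) Ry(pitch) Rx(roll)).
In Python, from workcell import ctrl, eyes, job gives the robot as it stands.
- The arm moves only by the shell command python3 -m jog 'ROWS' [OPENING] [FORCE]. ROWS is text: rows parted by semicolons, each of 4 numbers parted by spaces: the shift along the tool's x, y, z in m, then the turn about the tool's z in rad. In form: tx ty tz roll; .... A call has 1 to 8 rows; each row shifts and turns the commanded pose from where the row before left it, along the tool's axes as they then stand; what a row does not reach is not made up. A row lasts 1/8 s, in which the tool goes at most 62.5 mm and 10.7 degrees, less where a joint would pass 70% of its speed; a pose out of reach is approached as far as the arm can. A call with a gripper value outside its range is refused whole. OPENING is the closure, from 0 (fully open) to 1 (shut), set as the call begins (- or left out, the last holds). The fingers move at their own pace and stop on an object; FORCE is the grip in N (left out, the last holds). Time passes only in rows, so rows that do not move let the fingers close. It gives the time, the measured TCP pose, the force, the opening and the grip force at its end, in the units of the state.
- ctrl.get_obs(): the state, without advancing time (a new reading comes with each control period).
- eyes.read_camera(name): name is "scene" or "top"; returns a dict with "pixels" (384x512x3 uint8, blue, green, red), "camera_matrix" (3x3 intrinsics, pixels), "extrinsics" (4x4, takes a point from camera to world coordinates). Camera axes: x right, y down, z forward; pixel columns grow to the right and rows downward; lengths in m; the calibration is good to about 2 mm. A picture is of the moment at which its call begins. There is no depth.
- job.sign_off(): hands the job in; it is judged then, once.
The state is a dict: "clock": time; "joint_positions": joint angles; "dq": joint speeds; "joint_torque": joint torques, N m; "eef_pos": TCP position; "ee_rot": TCP orientation; "contact_force": force on the tool from outside, world axes, zero at the start; "ft_torque": the same for the moment, N m; "gripper_width": opening from 0.0 (shut) to 1.0 (fully open); "finger_force": force on a finger pad.
Only numpy, scipy, OpenCV 4.12 (cv2) and the standard library are available. Lean on these libraries where they do the work, as an engineer would, in place of code of your own. Each camera call takes 0.05 s, during which the arm holds its last target. There are 200 camera calls.

## Working session

There is one attempt and no reset: what is moved stays moved. The work goes in short steps, Python scripts to look and compute and a shell command to move; the robot and the scene stay as the last step left them, time stands still between calls to the robot, and variables do not carry over. Pictures are saved under pics/ and viewed, at most 14 in all, crops included, and the job is handed in when it is done.

```bash
ls; mkdir -p pics; cat > h.py <<'E'
import numpy as np, cv2
from workcell import ctrl, eyes, job
def shot(name):
    c=eyes.read_camera(name); return c
def proj(c,P):
    T=np.linalg.inv(c["extrinsics"]); p=(T@np.append(P,1))[:3]; q=c["camera_matrix"]@p; return q[:2]/q[2]
def back(c,uv,z):
    d=np.linalg.inv(c["camera_matrix"])@np.array([*uv,1.]); E=np.array(c["extrinsics"]); d=E[:3,:3]@d; o=E[:3,3]
    return o+d*(z-o[2])/d[2]
E
python3 - <<'E'
from h import *
for n in("top","scene"):
    c=shot(n); print(n,c["extrinsics"],c["camera_matrix"]); cv2.imwrite(f"pics/{n}0.png",cv2.resize(c["pixels"],(800,600),interpolation=cv2.INTER_CUBIC))
    np.savez(f"{n}0.npz",**c)
print(ctrl.get_obs(),ctrl.finger_overhang)
E
```

```text
pics
top [[ 0.02833738 -0.98562968  0.16652667  0.40605167]
 [-0.99952176 -0.02587609  0.01693173  0.05948245]
 [-0.01237935 -0.16692683 -0.98589157  0.99912625]
 [ 0.          0.          0.          1.        ]] [[387.00763946   0.         253.97457778]
 [  0.         387.00763946 187.83734041]
 [  0.           0.           1.        ]]
scene [[-0.74629746  0.4646921  -0.47655152  1.02793407]
 [ 0.66543568  0.50437764 -0.55027135  0.6040418 ]
 [-0.01534481 -0.72778049 -0.68563846  0.71683945]
 [ 0.          0.          0.          1.        ]] [[395.77999292   0.         258.98356916]
 [  0.         395.77999292 189.75809348]
 [  0.           0.           1.        ]]
{'clock': 0.1, 'joint_positions': array([ 5.85788469e+01,  1.79892848e+01,  2.58457246e+00,  7.46905361e+01,
       -5.87877149e-05,  8.20010155e+01]), 'dq': array([-0.0489912 , -0.17998539,  0.11014295, -0.03570412,  0.02685473,
        0.00510992]), 'joint_torque': array([ 2.88678792e-03, -4.81726670e+01,  2.99243402e+01,  1.27837146e-02,
       -8.04411889e-05,  7.41923088e-06]), 'eef_pos': array([0.22836515, 0.52726645, 0.25547812]), 'ee_rot': array([-1.79905670e+02, -1.31961252e-02,  1.56577821e+02]), 'contact_force': array([ 0.26986734,  0.28888815, -0.71897903]), 'ft_torque': array([ 0.02865889,  0.02981458, -0.02314265]), 'finger_force': 0.0, 'gripper_width': 1.0001890441585597} 0.025
```

View pics/top0.png

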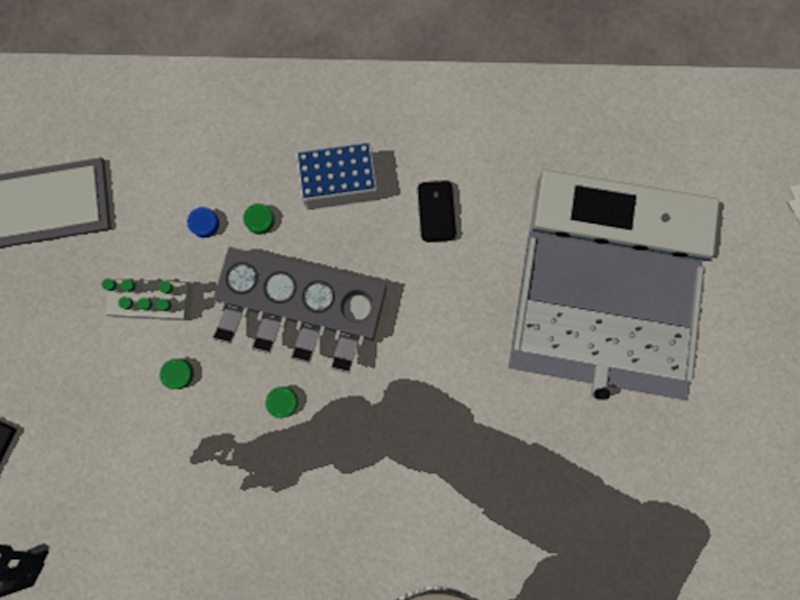

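View pics/scene0.png

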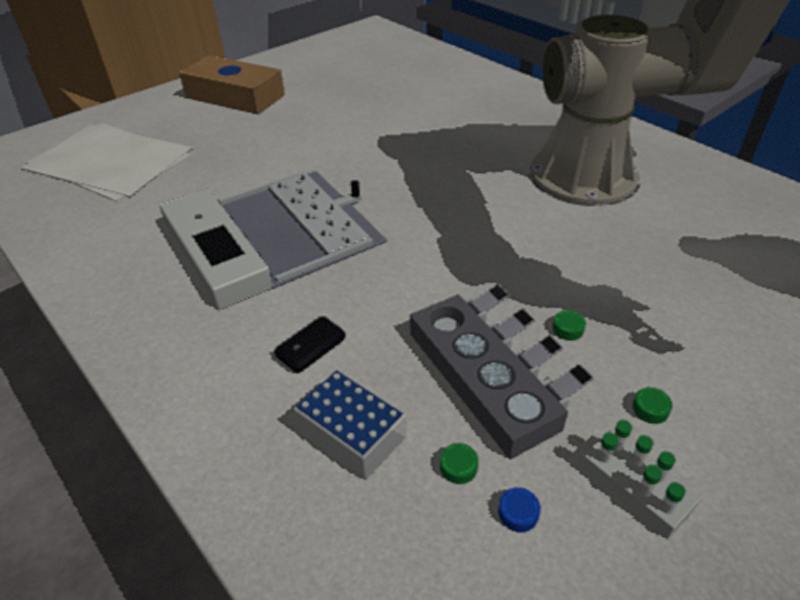

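In the top picture the block is at (300,295). It has three glass cells at (242,278), (280,288) and (318,297), which are pockets 4, 3 and 2. Pocket 1 at (357,307) is empty. The look-alikes are the blue disc at (203,221) and the green ones at (258,218), (176,374) and (281,402). I'm choosing the glass-faced discs in the block. The reader is at (615,285), with its knob at (601,393).

```bash
python3 - <<'E'
from h import *
t=np.load("top0.npz"); p=t["pixels"]
a=cv2.resize(p[150:245,130:258],(800,594),interpolation=cv2.INTER_CUBIC); cv2.imwrite("pics/c1.png",a)
a=cv2.resize(p[140:260,320:470],(750,600),interpolation=cv2.INTER_CUBIC); cv2.imwrite("pics/c2.png",a)
E
```

```text
(no output)
```

View pics/c1.png

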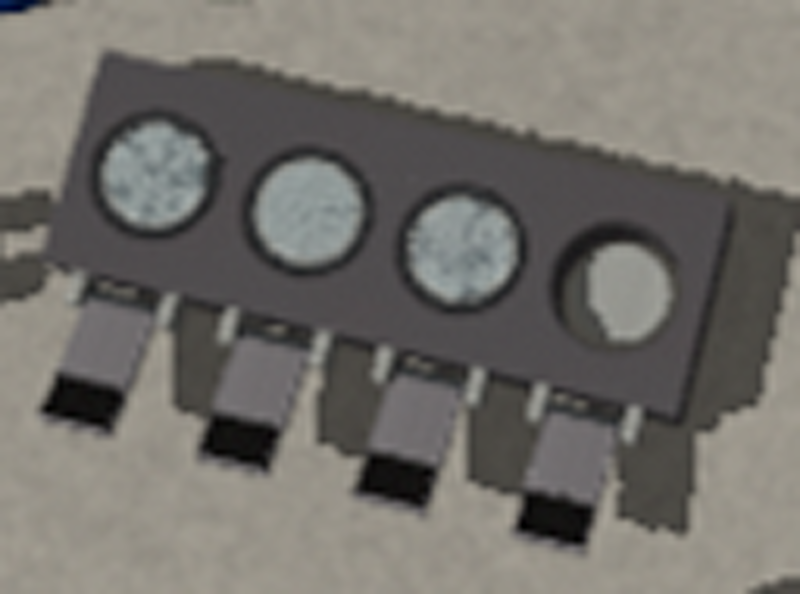

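View pics/c2.png

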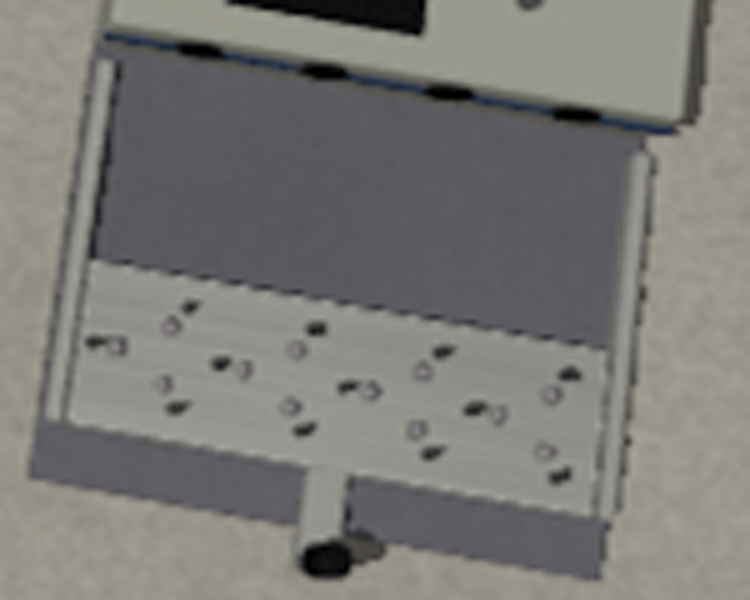

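c1 shows the disc centres at (157,174), (307,210) and (461,248), with the empty pocket at (616,287). c2 shows the studs as light rings and the pins as dark dots around each of the four cradles, with the knob top at (326,558).

```bash
cat > fit.py <<'E'
from h import *
from scipy.optimize import least_squares
t=dict(np.load("top0.npz")); s=dict(np.load("scene0.npz"))
def nat(p,sc,off): return (np.array(p)+.5)/sc-.5+off
def fit(local,uv,x0):
    def W(x):
        c,sn=np.cos(x[2]),np.sin(x[2]); return [np.array([x[0]+c*l[0]-sn*l[1],x[1]+sn*l[0]+c*l[1],l[2]]) for l in local]
    f=lambda x: np.ravel([proj(t,w)-u for w,u in zip(W(x),uv)])
    r=least_squares(f,x0,loss="soft_l1"); return r.x,np.abs(f(r.x)).reshape(-1,2),W(r.x)
E
python3 - <<'E'
from fit import *
dl=[(0,y,.045) for y in(.096,.032,-.032,-.096)]
du=[nat(p,6.25,(130,150)) for p in((157,174),(307,210),(461,248),(616,287))]
x,r,W=fit(dl,du,[.5,.1,-.2]); print("dock",x,np.degrees(x[2]),r.max(0))
print(np.round(W,4)); print("scene",[np.round((proj(s,w)+.5)*1.5625-.5) for w in W])
print([np.round(back(t,u,.045),4) for u in du])
R=np.array([[np.cos(x[2]),-np.sin(x[2])],[np.sin(x[2]),np.cos(x[2])]])
for n,y in zip("432",(.096,.032,-.032)):
    h=x[:2]+R@[-.053,y]; print("pad",n,np.round(x[:2]+R@[-.053-.042,y],4))
loc=[];uv=[]
S=[[(117,346),(171,325),(164,384)],[(244,370),(297,349),(290,407)],[(371,390),(423,370),(417,430)],[(498,413),(552,394),(544,453)]]
P=[[(95,341),(192,306),(178,407)],[(221,363),(317,328),(304,429)],[(347,386),(443,351),(432,452)],[(474,408),(570,374),(559,476)]]
for i,y in enumerate((.096,.032,-.032,-.096)):
    for A,rad,z in((S,.017,.025),(P,.030,.030)):
        for k,a in enumerate((90,330,210)):
            a=np.radians(a); loc.append((rad*np.cos(a),y+rad*np.sin(a),z)); uv.append(nat(A[i][k],5,(320,140)))
loc.append((-.088,0,.049)); uv.append(nat((326,558),5,(320,140)))
x,r,W=fit(loc,uv,[.45,-.3,-.15]); print("tray",x,np.degrees(x[2]),r.max(0),r[-1]); np.set_printoptions(suppress=True)
c,sn=np.cos(x[2]),np.sin(x[2])
C=[np.array([x[0]-sn*y,x[1]+c*y,.025]) for y in(.096,.032,-.032,-.096)]
print(np.round(C,4),W[-1]); print("scene",[np.round((proj(s,w)+.5)*1.5625-.5) for w in C],(proj(s,W[-1])+.5)*1.5625-.5)
E
python3 - <<'E'
import cv2,numpy as np
s=np.load("scene0.npz")["pixels"]
a=cv2.resize(s[175:295,255:405],(800,640))[:600]
b=cv2.resize(s[100:190,160:260],(660,594))
cv2.imwrite("pics/s1.png",cv2.resize(s[175:287,255:404],(798,600),interpolation=cv2.INTER_CUBIC))
cv2.imwrite("pics/s2.png",cv2.resize(s[105:175,165:265],(800,560),interpolation=cv2.INTER_CUBIC))
E
```

```text
dock [ 0.56695058  0.23355881 -0.21660806] -12.41072742518389 [0.21175729 0.12986216]
[[0.5876 0.3273 0.045 ]
 [0.5738 0.2648 0.045 ]
 [0.5601 0.2023 0.045 ]
 [0.5463 0.1398 0.045 ]]
scene [array([521., 406.]), array([493., 373.]), array([468., 344.]), array([445., 317.])]
[array([0.5873, 0.3268, 0.045 ]), array([0.5741, 0.2652, 0.045 ]), array([0.5603, 0.2025, 0.045 ]), array([0.5461, 0.1397, 0.045 ])]
pad 4 [0.4948 0.3477]
pad 3 [0.481  0.2852]
pad 2 [0.4673 0.2227]
tray [ 0.50584544 -0.26134272 -0.15362044] -8.801802594578973 [1.54303592 0.43400351] [1.54303592 0.43400351]
[[ 0.5205 -0.1665  0.025 ]
 [ 0.5107 -0.2297  0.025 ]
 [ 0.5009 -0.293   0.025 ]
 [ 0.4912 -0.3562  0.025 ]] [ 0.41888176 -0.24787723  0.049     ]
scene [array([338., 231.]), array([322., 214.]), array([307., 198.]), array([293., 184.])] [353.05116538 181.5912817 ]
```

View pics/s2.png

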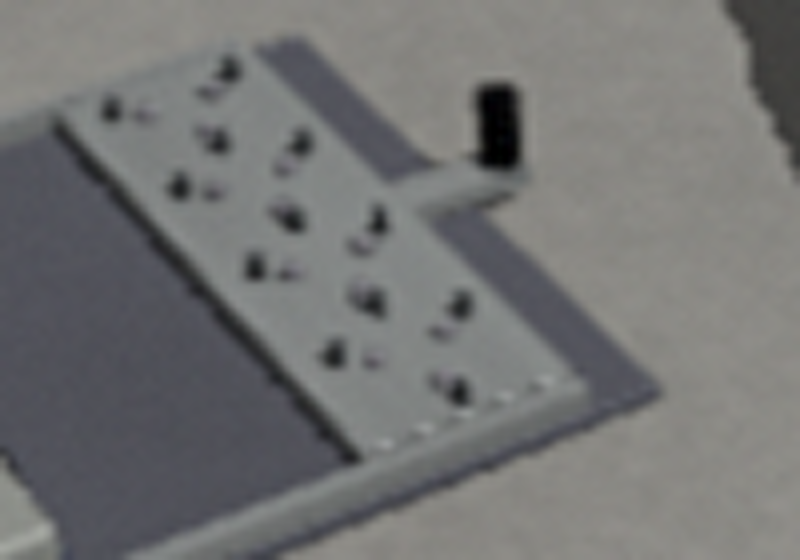

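s2 shows the four cradles, and the knob at (497,125). The scene camera agrees with the top fit to about 2 to 3 mm. I'll turn the tool first, then go to lever 4.

```bash
cat > go.py <<'E'
import sys; from h import *
# usage: go.py x y z : shift in tool axes from the measured pose
def togo(P,yaw=None):
    o=ctrl.get_obs(); 
    from scipy.spatial.transform import Rotation as Ro
    R=Ro.from_euler("xyz",o["ee_rot"],degrees=True).as_matrix()
    d=R.T@(np.array(P)-o["eef_pos"]); n=max(1,int(np.ceil(np.linalg.norm(d)/.055)))
    print("total",np.round(d,4),"rows",n,"each",np.round(d/n,4), "yaw",round(o["ee_rot"][2],2), "" if yaw is None else "turn rad %.4f"%-np.radians((yaw-o["ee_rot"][2]+180)%360-180))
if __name__=="__main__": a=list(map(float,sys.argv[1:])); togo(a[:3],a[3] if len(a)>3 else None)
E
python3 -m jog '0 0 0 .172;0 0 0 .172;0 0 0 .172;0 0 0 .172;0 0 0 .172;0 0 0 .172;0 0 0 .172;0 0 0 .172' 1; python3 go.py .4948 .3477 .12 77.6
```

```text
clock: 1.1
eef_pos: [0.2284, 0.5274, 0.2557]
ee_rot: [-180.0, 0.1, 77.4]
contact_force: [-0.4, 0.0, -0.5]
gripper_width: 0.002
finger_force: 0.0
total [-0.1172  0.2992  0.1358] rows 7 each [-0.0167  0.0427  0.0194] yaw 77.41 turn rad -0.0033
```

```bash
python3 -m jog '-.0167 .0427 .0194 0;-.0167 .0427 .0194 0;-.0167 .0427 .0194 0;-.0167 .0427 .0194 0;-.0167 .0427 .0194 0;-.0167 .0427 .0194 0;-.0167 .0427 .0194 0;0 0 0 0'; python3 go.py .4948 .3477 .08
python3 - <<'E'
from h import *
c=shot("top"); cv2.imwrite("pics/p1.png",cv2.resize(c["pixels"][130:250,110:270],(800,600),interpolation=cv2.INTER_CUBIC))
print(proj(c,ctrl.get_obs()["eef_pos"]+[0,0,-.025]))
E
```

```text
clock: 2.1
eef_pos: [0.4972, 0.3473, 0.118]
ee_rot: [-179.9, 0.1, 77.5]
contact_force: [0.2, 0.2, 0.5]
gripper_width: -0.004
finger_force: 0.0
total [-0.0001 -0.0023  0.0381] rows 1 each [-0.0001 -0.0023  0.0381] yaw 77.48 
[137.24005804 211.13497855]
```

View pics/p1.png

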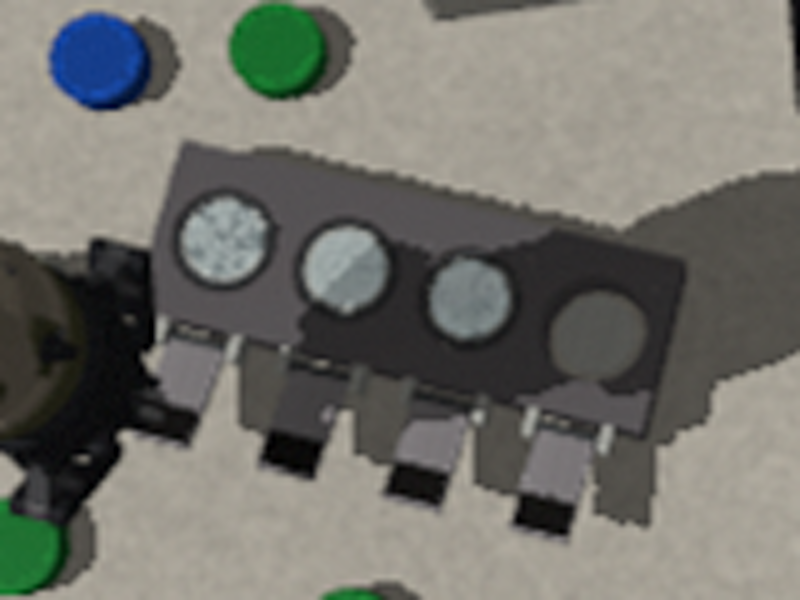

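p1 shows the fingertips, near (140,410), just above lever 4's black pad at (165,418), allowing for parallax. I'll press.

```bash
python3 -m jog '0 -.002 .03 0;0 0 .012 0;0 0 .008 0;0 0 .007 0;0 0 .005 0;0 0 0 0'; python3 -m jog '0 0 .003 0;0 0 0 0'
```

```text
clock: 2.9
eef_pos: [0.4935, 0.3511, 0.0592]
ee_rot: [180.0, -0.0, 77.8]
contact_force: [-2.4, 0.6, 1.5]
gripper_width: 0.005
finger_force: 0.8
clock: 3.15
eef_pos: [0.494, 0.351, 0.0561]
ee_rot: [180.0, -0.1, 77.8]
contact_force: [-1.9, 0.5, 3.2]
gripper_width: -0.001
finger_force: 2.3
```

```bash
python3 -m jog '0 0 .003 0;0 0 0 0';python3 -m jog '0 0 .002 0;0 0 0 0'; python3 -m jog '0 0 .002 0;0 0 0 0'
```

```text
clock: 3.4
eef_pos: [0.4944, 0.3509, 0.0534]
ee_rot: [179.9, -0.1, 77.7]
contact_force: [-1.9, 0.3, 6.0]
gripper_width: 0.003
finger_force: 3.2
clock: 3.65
eef_pos: [0.4946, 0.3509, 0.0529]
ee_rot: [179.9, -0.1, 77.8]
contact_force: [-4.8, -0.8, 15.3]
gripper_width: -0.001
finger_force: 8.1
clock: 3.9
eef_pos: [0.4948, 0.351, 0.0525]
ee_rot: [179.8, -0.1, 77.8]
contact_force: [-8.6, -2.4, 24.1]
gripper_width: -0.0
finger_force: 13.0
```

Lever 4 is fully pressed (force up at z=0.0525). Next I'll retract and open over lens 4.

```bash
python3 -m jog '0 0 -.03 0;0 0 -.04 0;0 0 -.01 0;0 0 0 0' 0; python3 go.py .5876 .3273 .125 77.6
```

```text
clock: 4.4
eef_pos: [0.4946, 0.3504, 0.1289]
ee_rot: [179.9, -0.0, 77.7]
contact_force: [-0.4, 0.3, 0.5]
gripper_width: 0.845
finger_force: 0.0
total [-0.0028  0.0958  0.004 ] rows 2 each [-0.0014  0.0479  0.002 ] yaw 77.73 turn rad 0.0022
```

```bash
python3 - <<'E'
from h import *
c=shot("top");d=shot("scene")
a=cv2.resize(c["pixels"][140:220,120:200],(400,400),interpolation=cv2.INTER_CUBIC);b=cv2.resize(d["pixels"][220:300,290:370],(400,400),interpolation=cv2.INTER_CUBIC)
cv2.imwrite("pics/p2.png",np.hstack([a,b]))
P=np.array([.5876,.3273,.061]); print((proj(c,P)-[120,140])*5+2,(proj(d,P)-[290,220])*5+2+[400,0])
E
```

```text
[165.89890764 182.16505507] [623.61396413 175.25900834]
```

View pics/p2.png

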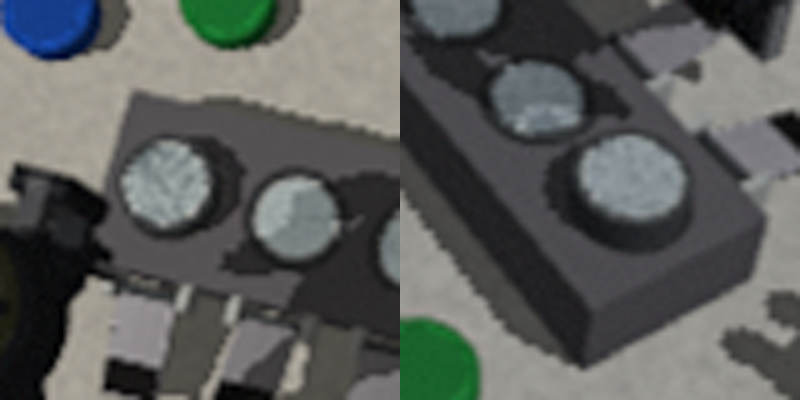

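p2 shows lens 4 risen: top view (165,184) against a predicted (166,182), scene (632,175) against (624,175). I'll split the difference and aim at (0.5864, 0.3283).

```bash
python3 -m jog '-.0016 .047 .0 0;-.0016 .047 .0 0;0 0 0 0;0 0 0 0' 0; python3 go.py .5864 .3283 .071 77.6
```

```text
clock: 5.0
eef_pos: [0.5839, 0.3267, 0.1265]
ee_rot: [-179.8, 0.1, 77.7]
contact_force: [-0.7, -0.3, -0.2]
gripper_width: 1.0
finger_force: 0.0
total [0.0022 0.0023 0.0555] rows 2 each [0.0011 0.0011 0.0277] yaw 77.71 turn rad 0.0019
```

```bash
python3 -m jog '.001 .002 .02 0;.001 0 .02 0;0 0 .012 0;0 0 .003 0;0 0 0 0' ; python3 -m jog '0 0 0 0;0 0 0 0;0 0 0 0;0 0 0 0;0 0 0 0;0 0 0 0' 1 40
```

```text
clock: 5.62
eef_pos: [0.5873, 0.329, 0.0738]
ee_rot: [180.0, -0.0, 77.8]
contact_force: [-0.2, -0.8, -0.1]
gripper_width: 0.999
finger_force: 0.0
clock: 6.38
eef_pos: [0.5874, 0.3291, 0.0743]
ee_rot: [180.0, -0.0, 77.8]
contact_force: [-2.6, -0.4, 6.2]
gripper_width: 0.562
finger_force: 40.8
```

```bash
python3 -m jog '0 0 -.01 0;0 0 -.03 0;0 0 -.04 0;0 0 0 0;0 0 0 0'; python3 go.py .52 -.168 .12 81.2; python3 - <<'E'
from h import *
c=shot("top");d=shot("scene"); P=ctrl.get_obs()["eef_pos"]+[0,0,-.012]
ims=[]
for k in(c,d):
    u=proj(k,P).astype(int); print(u,proj(k,P)); x,y=u-40; ims.append(cv2.resize(k["pixels"][y:y+80,x:x+80],(400,400),interpolation=cv2.INTER_CUBIC))
cv2.imwrite("pics/p3.png",np.hstack(ims))
E
```

```text
clock: 7.0
eef_pos: [0.5874, 0.3286, 0.1531]
ee_rot: [-180.0, 0.0, 77.7]
contact_force: [0.5, -0.0, -1.3]
gripper_width: 0.562
finger_force: 41.6
total [-0.4996  0.0397  0.0333] rows 10 each [-0.05    0.004   0.0033] yaw 77.73 turn rad -0.0606
[142 169] [142.94354624 169.61201573]
[339 229] [339.81256832 229.34583209]
```

View pics/p3.png

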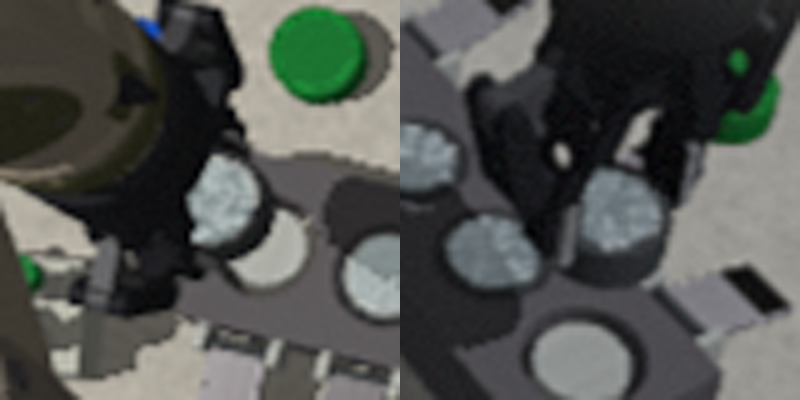

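p3 shows lens 4 held level between the pads, top (228,200) and scene (620,215), with its pocket empty. Next I'll refine the tray pose with both cameras.

```bash
cat > tray.py <<'E'
from fit import *
P=[[(95,341),(192,306),(178,407)],[(221,363),(317,328),(304,429)],[(347,386),(443,351),(432,452)],[(474,408),(570,374),(559,476)]]
Q=[[(458,390),(332,353),(460,305)],[(370,300),(255,268),(377,222)],[(290,215),(178,187),(300,146)],[(215,140),(112,110),(228,70)]]
L=[];U=[];V=[]
for i,y in enumerate((.096,.032,-.032,-.096)):
    for k,a in enumerate(np.radians((90,330,210))):
        L.append((.03*np.cos(a),y+.03*np.sin(a),.027)); U.append(nat(P[i][k],5,(320,140))); V.append(nat(Q[i][k],8,(165,105)))
def W(x,l): c,n=np.cos(x[2]),np.sin(x[2]); return np.array([x[0]+c*l[0]-n*l[1],x[1]+n*l[0]+c*l[1],l[2]])
def sol(a,b):
    f=lambda x:np.ravel([a*(proj(t,W(x,l))-u) for l,u in zip(L,U)]+[b*(proj(s,W(x,l))-u) for l,u in zip(L,V)])
    r=least_squares(f,[.5,-.26,-.15]); return r.x,np.sqrt(2*r.cost/24)
if __name__=="__main__":
    for ab in((1,0),(0,1),(1,1)):
        x,e=sol(*ab); print(ab,np.round(x,4),e)
    print([np.round(W(x,(0,y,0)),4) for y in(.096,.032,-.032,-.096)])
E
python3 tray.py; python3 -m jog '-.05 .004 0 -.0076;-.05 .004 0 -.0076;-.05 .004 0 -.0076;-.05 .004 0 -.0076;-.05 .004 0 -.0076;-.05 .004 0 -.0076;-.05 .004 0 -.0076;-.05 .004 0 -.0076'; python3 go.py .52 -.168 .1 81.2
```

```text
(1, 0) [ 0.5061 -0.2625 -0.1523] 0.18739896781128854
(0, 1) [ 0.5079 -0.2562 -0.1518] 0.2592138346851348
(1, 1) [ 0.506  -0.2611 -0.152 ] 0.9025392314849653
[array([ 0.5206, -0.1662,  0.    ]), array([ 0.5109, -0.2295,  0.    ]), array([ 0.5012, -0.2928,  0.    ]), array([ 0.4915, -0.356 ,  0.    ])]
clock: 8.1
eef_pos: [0.5432, -0.0715, 0.1522]
ee_rot: [-179.9, -0.0, 81.2]
contact_force: [0.5, -0.0, -0.7]
gripper_width: 0.572
finger_force: 30.1
total [-0.099  -0.0081  0.0522] rows 3 each [-0.033  -0.0027  0.0174] yaw 81.24 turn rad 0.0007
```

```bash
python3 -m jog '-.032 -.0027 .01 0;-.032 -.0027 .02 0;-.031 0 .02 0;0 0 0 0;0 0 0 0' 1 60;  cat > v.py <<'E'
import sys; from h import *
n,r=sys.argv[1],40
c=shot("top");d=shot("scene"); o=ctrl.get_obs(); P=o["eef_pos"]+[0,0,-.02]
ims=[]
for k in(c,d):
    u=proj(k,P).astype(int); x,y=u-r; print("off",x,y,"scale",400/2/r); ims.append(cv2.resize(k["pixels"][y:y+2*r,x:x+2*r],(400,400),interpolation=cv2.INTER_CUBIC))
cv2.imwrite(f"pics/{n}.png",np.hstack(ims)); np.savez(n+".npz",top=c["pixels"],scene=d["pixels"])
E
python3 v.py p4; python3 go.py .5215 -.1645 .0853 81.2
```

```text
clock: 8.72
eef_pos: [0.524, -0.1627, 0.1028]
ee_rot: [-179.9, -0.1, 81.2]
contact_force: [0.4, 0.3, -1.2]
gripper_width: 0.554
finger_force: 61.9
off 313 165 scale 5.0
off 173 92 scale 5.0
total [-0.0026 -0.0029  0.0184] rows 1 each [-0.0026 -0.0029  0.0184] yaw 81.28 turn rad 0.0014
```

View pics/p4.png

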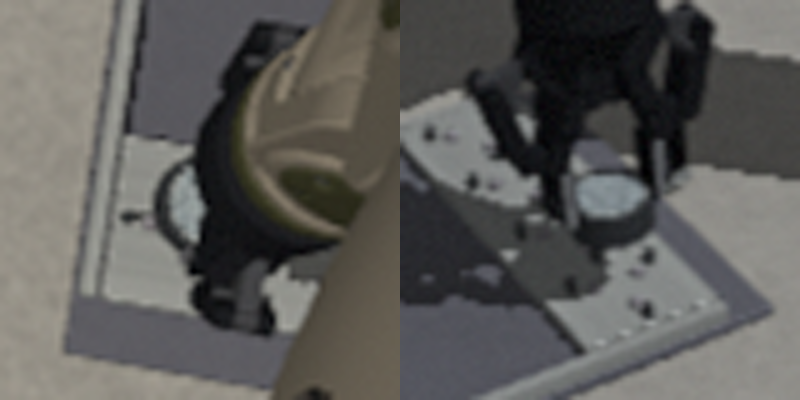

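```bash
python3 - <<'E'
from fit import *
u=nat((612-400,196),5,(173,92)); print("lens by scene",back(s,u,.0895), "cradle by scene .5224 -.1613")
u=nat((155,205),5,(313,165)); p=back(t,u,.0895); print("left edge by top",p,"-> centre y",p[1]-.025,"cradle by top .5206 -.1676")
u=nat((612-400,196),5,(173,92)); print(proj(s,np.array([.524,-.1627,.0895])),u)
E
```

```text
lens by scene [ 0.52342049 -0.15828821  0.0895    ] cradle by scene .5224 -.1613
left edge by top [ 0.52276643 -0.13745703  0.0895    ] -> centre y -0.1624570315041378 cradle by top .5206 -.1676
[213.86608575 130.20737551] [215.  130.8]
```

```bash
python3 -m jog '-.003 -.001 .02 0;0 0 .016 0;0 0 .003 0;0 0 0 0;0 0 0 0'; python3 go.py .5225 -.1657 .0583 81.2; python3 v.py p5
```

```text
clock: 9.45
eef_pos: [0.5236, -0.166, 0.0651]
ee_rot: [179.9, 0.0, 81.2]
contact_force: [0.9, -0.6, -0.9]
gripper_width: 0.553
finger_force: 61.9
total [ 0.0002 -0.0012  0.0068] rows 1 each [ 0.0002 -0.0012  0.0068] yaw 81.24 turn rad 0.0006
off 311 167 scale 5.0
off 174 102 scale 5.0
```

View pics/p5.png

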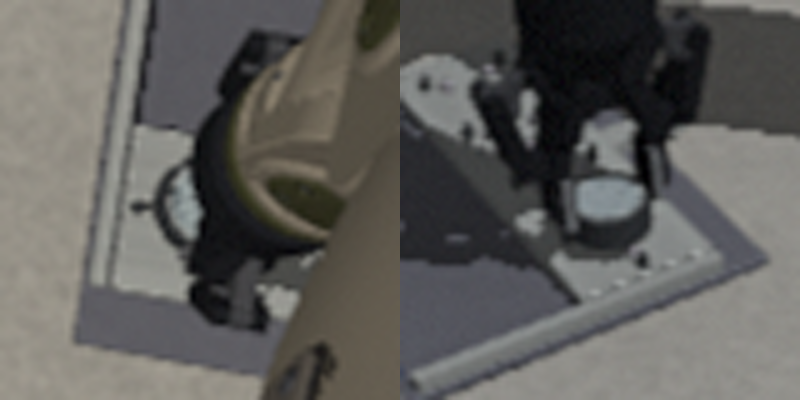

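p5 shows the lens just over cradle 4, with its top centre at scene (610,200) and the outer pin at (640,258).

```bash
python3 - <<'E'
from fit import *
for q in((610,200),(611,199)):
    print("lens by scene",back(s,nat((q[0]-400,q[1]),5,(174,102)),.0518), "cradle by scene .5224 -.1613")
for q in((155,),(159,)): print("L edge",back(t,nat((q[0],203),5,(311,167)),.0518)-[0,.025,0],back(t,nat((q[0],203),5,(311,167)),.0318)-[0,.025,0], "cradle by top .5206 -.1676")
E
python3 -m jog '0 0 .003 0;0 0 .002 0;0 0 0 0'
```

```text
lens by scene [ 0.52386181 -0.16061336  0.0518    ] cradle by scene .5224 -.1613
lens by scene [ 0.5228729  -0.16098503  0.0518    ] cradle by scene .5224 -.1613
L edge [ 0.5235166  -0.16568434  0.0518    ] [ 0.52599653 -0.16991027  0.0318    ] cradle by top .5206 -.1676
L edge [ 0.52356924 -0.16764228  0.0518    ] [ 0.52605028 -0.17190954  0.0318    ] cradle by top .5206 -.1676
clock: 9.93
eef_pos: [0.5242, -0.1661, 0.0611]
ee_rot: [179.8, 0.0, 81.2]
contact_force: [-2.0, 2.1, 9.3]
gripper_width: 0.55
finger_force: 63.0
```

```bash
python3 -m jog '0 0 -.001 0;.0003 -.0015 0 0;0 0 .001 0;0 0 0 0'; python3 -m jog '0 0 .002 0;0 0 0 0'
```

```text
clock: 10.42
eef_pos: [0.5212, -0.1653, 0.059]
ee_rot: [-179.9, -0.0, 81.2]
contact_force: [-0.2, -0.3, -1.7]
gripper_width: 0.548
finger_force: 61.9
clock: 10.68
eef_pos: [0.5224, -0.1656, 0.0585]
ee_rot: [179.9, 0.0, 81.2]
contact_force: [-1.2, 1.6, 6.8]
gripper_width: 0.552
finger_force: 62.9
```

```bash
python3 -m jog '0 0 0 0;0 0 0 0;0 0 -.005 0;0 0 -.03 0;0 0 -.04 0;0 0 -.02 0;0 0 0 0' 0; python3 go.py .481 .2852 .15 77.6
```

```text
clock: 11.55
eef_pos: [0.5229, -0.166, 0.1544]
ee_rot: [179.8, 0.1, 81.2]
contact_force: [0.9, -0.8, 0.3]
gripper_width: 0.997
finger_force: 0.0
total [ 0.4395 -0.1103  0.0035] rows 9 each [ 0.0488 -0.0123  0.0004] yaw 81.22 turn rad 0.0632
```

```bash
python3 -m jog '.052 -.0123 0 .008;.052 -.0123 0 .008;.052 -.0123 0 .008;.052 -.0123 0 .008;.052 -.0123 0 .008;.052 -.0123 0 .008;.052 -.0123 0 .008;.052 -.0123 0 .007' 1; python3 v.py p6;python3 go.py .481 .2855 .085 77.6
```

```text
clock: 12.55
eef_pos: [0.4989, 0.2629, 0.151]
ee_rot: [-179.9, 0.1, 77.6]
contact_force: [1.1, -0.5, -0.6]
gripper_width: 0.002
finger_force: 0.0
off 128 169 scale 5.0
off 303 154 scale 5.0
total [ 0.0156 -0.0213  0.066 ] rows 2 each [ 0.0078 -0.0106  0.033 ] yaw 77.95 turn rad 0.0062
```

```bash
python3 - <<'E'
from h import *
z=np.load("p6.npz"); a=cv2.resize(z["top"][165:245,320:400],(400,400),interpolation=cv2.INTER_CUBIC);b=cv2.resize(z["scene"][100:180,175:255],(400,400),interpolation=cv2.INTER_CUBIC)
cv2.imwrite("pics/p6b.png",np.hstack([a,b]))
E
```

```text
(no output)
```

View pics/p6b.png

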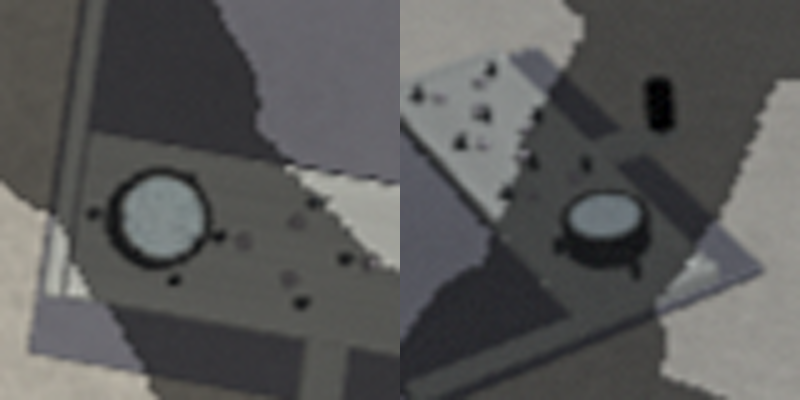

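p6b shows lens 4 flat on cradle 4, centred among its pins: top (158,218), scene (606,225). Next is lever 3.

```bash
python3 -m jog '.008 -.0105 .02 0;.008 -.0105 .02 0;0 0 .015 0;0 0 .012 0;0 0 .01 0;0 0 .008 0;0 0 .006 0;0 0 0 0'; python3 -m jog '0 0 .005 0;0 0 .003 0;0 0 0 0'
```

```text
clock: 13.65
eef_pos: [0.4829, 0.2813, 0.0614]
ee_rot: [-180.0, -0.0, 77.6]
contact_force: [-0.5, -0.1, 0.4]
gripper_width: -0.0
finger_force: 0.0
clock: 14.02
eef_pos: [0.4839, 0.2812, 0.0547]
ee_rot: [179.9, -0.0, 77.6]
contact_force: [-1.6, -2.3, 8.3]
gripper_width: 0.001
finger_force: 4.0
```

```bash
python3 -m jog '0 0 .003 0;0 0 .002 0;0 0 0 0'; python3 -m jog '0 0 .002 0;0 0 0 0'; python3 -m jog '0 0 -.03 0;0 0 -.04 0;0 0 0 0' 0; python3 go.py .5730 .2665 .124 77.6
```

```text
clock: 14.4
eef_pos: [0.4843, 0.2813, 0.0536]
ee_rot: [179.7, -0.1, 77.6]
contact_force: [-10.4, -6.1, 35.2]
gripper_width: -0.005
finger_force: 18.3
clock: 14.65
eef_pos: [0.4845, 0.2814, 0.0531]
ee_rot: [179.7, -0.1, 77.6]
contact_force: [-14.9, -8.5, 47.2]
gripper_width: -0.001
finger_force: 24.1
clock: 15.02
eef_pos: [0.4857, 0.2824, 0.1201]
ee_rot: [179.6, -0.2, 77.6]
contact_force: [0.5, -0.2, -0.3]
gripper_width: 0.633
finger_force: 0.0
total [ 0.0033  0.0887 -0.0033] rows 2 each [ 0.0016  0.0443 -0.0016] yaw 77.59 turn rad -0.0002
```

```bash
python3 -m jog '.002 .044 -.002 0;.0015 .0445 -.002 0;0 0 0 0;0 0 0 0' 0; python3 go.py .5736 .2666 .0743 77.6
```

```text
clock: 15.52
eef_pos: [0.5692, 0.2655, 0.1192]
ee_rot: [-179.9, 0.1, 77.6]
contact_force: [0.1, 0.9, -0.5]
gripper_width: 1.001
finger_force: 0.0
total [0.0021 0.0042 0.0449] rows 1 each [0.0021 0.0042 0.0449] yaw 77.58 turn rad -0.0004
```

```bash
python3 -m jog '.001 .003 .02 0;0 0 .015 0;0 0 .009 0;0 0 0 0;0 0 0 0' 0; python3 go.py .5736 .2666 .0743 77.6;  python3 - <<'E'
from h import *
c=shot("scene"); P=np.array([.5738,.2655,.061]); print(proj(c,P)); u=proj(c,P).astype(int)-20; cv2.imwrite("/tmp/x.png",c["pixels"])
g=cv2.cvtColor(c["pixels"][u[1]:u[1]+40,u[0]:u[0]+40],cv2.COLOR_BGR2GRAY); n,l,st,ce=cv2.connectedComponentsWithStats((g>115).astype(np.uint8)); print(u,st[1:,4],ce[1:]+u)
E
```

```text
clock: 16.15
eef_pos: [0.5733, 0.2665, 0.077]
ee_rot: [180.0, -0.0, 77.6]
contact_force: [-0.2, -0.7, 0.4]
gripper_width: 0.998
finger_force: 0.0
total [0.0002 0.0003 0.0027] rows 1 each [0.0002 0.0003 0.0027] yaw 77.62 turn rad 0.0004
[316.42292747 234.11123164]
[296 214] [ 69   3 182] [[328.5942029  219.60869565]
 [302.66666667 223.66666667]
 [317.38461538 234.        ]]
```

```bash
python3 -m jog '0 0 .003 0;0 0 0 0'; python3 -m jog '0 0 0 0;0 0 0 0;0 0 0 0;0 0 0 0;0 0 0 0;0 0 0 0' 1 60;  python3 -m jog '0 0 -.01 0;0 0 -.03 0;0 0 -.04 0;0 0 0 0'; python3 go.py .5127 -.2290 .15 81.2
```

```text
clock: 16.45
eef_pos: [0.5731, 0.2663, 0.0735]
ee_rot: [180.0, -0.0, 77.6]
contact_force: [-0.3, -0.2, 0.4]
gripper_width: 1.005
finger_force: 0.0
clock: 17.2
eef_pos: [0.5731, 0.2663, 0.0737]
ee_rot: [180.0, -0.0, 77.6]
contact_force: [-0.6, -0.5, 3.9]
gripper_width: 0.558
finger_force: 61.3
clock: 17.7
eef_pos: [0.5755, 0.2671, 0.1576]
ee_rot: [179.6, -0.2, 77.6]
contact_force: [0.8, 0.9, -1.6]
gripper_width: 0.557
finger_force: 61.9
total [-0.498   0.0451  0.006 ] rows 10 each [-0.0498  0.0045  0.0006] yaw 77.62 turn rad -0.0626
```

```bash
python3 -m jog '-.0498 .003 0 -.0078;-.0498 .003 0 -.0078;-.0498 .003 0 -.0078;-.0498 .003 0 -.0078;-.0498 .003 0 -.0078;-.0498 .003 0 -.0078;-.0498 .003 0 -.0078;-.0498 .003 0 -.0080'; python3 -m jog '0 0 0 0;0 0 0 0'; python3 go.py .5125 -.2290 .0757 81.2
```

```text
clock: 18.7
eef_pos: [0.521, -0.1308, 0.1526]
ee_rot: [-179.9, -0.0, 81.2]
contact_force: [1.5, -0.1, -1.7]
gripper_width: 0.554
finger_force: 61.9
clock: 18.95
eef_pos: [0.5213, -0.1292, 0.1527]
ee_rot: [-179.9, -0.1, 81.2]
contact_force: [0.1, 0.6, -0.4]
gripper_width: 0.554
finger_force: 61.9
total [-0.1     0.0068  0.0769] rows 3 each [-0.0333  0.0023  0.0256] yaw 81.15 turn rad -0.0008
```

```bash
python3 -m jog '-.035 .0023 0 0;-.035 .0023 .01 0;-.03 .0023 .02 0;0 0 .02 0;0 0 .02 0;0 0 0 0;0 0 0 0;0 0 0 0'; python3 go.py .5125 -.2290 .0627 81.2
```

```text
clock: 19.95
eef_pos: [0.5143, -0.2292, 0.0845]
ee_rot: [179.9, 0.0, 81.3]
contact_force: [0.5, -0.1, -0.8]
gripper_width: 0.552
finger_force: 62.0
total [-0.0001 -0.0018  0.0218] rows 1 each [-0.0001 -0.0018  0.0218] yaw 81.25 turn rad 0.0009
```

```bash
python3 -m jog '0 -.0018 .01 0;0 0 .008 0;0 0 .003 0;0 0 0 0;0 0 0 0';  python3 go.py .5125 -.2290 .0577 81.2; python3 -m jog '0 0 .003 0;0 0 0 0;0 0 0 0'
```

```text
clock: 20.58
eef_pos: [0.5117, -0.2292, 0.0626]
ee_rot: [180.0, 0.0, 81.2]
contact_force: [-0.4, -0.0, -1.2]
gripper_width: 0.548
finger_force: 62.0
total [0.0003 0.0007 0.0049] rows 1 each [0.0003 0.0007 0.0049] yaw 81.19 turn rad -0.0001
clock: 20.95
eef_pos: [0.5116, -0.2291, 0.0595]
ee_rot: [180.0, -0.0, 81.2]
contact_force: [-0.5, -0.1, -1.1]
gripper_width: 0.556
finger_force: 62.0
```

```bash
python3 -m jog '0 0 .0015 0;0 0 0 0'; python3 -m jog '0 0 .0015 0;0 0 0 0'
```

```text
clock: 21.2
eef_pos: [0.5118, -0.2291, 0.0581]
ee_rot: [180.0, 0.0, 81.2]
contact_force: [-0.6, 0.5, -0.1]
gripper_width: 0.554
finger_force: 62.0
clock: 21.45
eef_pos: [0.5123, -0.2293, 0.0578]
ee_rot: [179.9, 0.0, 81.2]
contact_force: [-1.8, 0.8, 7.9]
gripper_width: 0.553
finger_force: 62.9
```

Seated at 0.0578, against 0.0577 predicted. I'll release and go to lever 2.

```bash
python3 -m jog '0 0 0 0;0 0 0 0;0 0 -.005 0;0 0 -.03 0;0 0 -.04 0;0 0 -.02 0;0 0 0 0' 0; python3 go.py .4673 .2240 .15 77.6
```

```text
clock: 22.32
eef_pos: [0.5128, -0.2298, 0.1534]
ee_rot: [179.8, 0.1, 81.2]
contact_force: [0.2, -0.2, 0.5]
gripper_width: 1.002
finger_force: 0.0
total [ 0.4415 -0.1144  0.0023] rows 9 each [ 0.0491 -0.0127  0.0003] yaw 81.2 turn rad 0.0627
```

```bash
python3 -m jog '.052 -.015 0 .008;.053 -.015 0 .008;.053 -.015 0 .008;.053 -.015 0 .008;.053 -.015 0 .008;.053 -.015 0 .008;.053 -.015 0 .008;.053 -.015 0 .007' 1; python3 -m jog '0 0 0 0;0 0 0 0'; python3 go.py .4673 .2240 .085 77.6
python3 - <<'E'
from fit import *
c=shot("top"); d=shot("scene")
for nm,P in(("c4",(.5206,-.1676,.045)),("c3",(.5109,-.2309,.045)),("pk2",(.5601,.2023,.045))):
    for k in(c,d):
        p=proj(k,np.array(P)); u=p.astype(int)-16; g=k["pixels"][u[1]:u[1]+32,u[0]:u[0]+32]; 
        print(nm,np.round(p,1))
a=cv2.resize(c["pixels"][165:245,320:400],(400,400),interpolation=cv2.INTER_CUBIC);b=cv2.resize(d["pixels"][100:180,175:255],(400,400),interpolation=cv2.INTER_CUBIC)
cv2.imwrite("pics/p7.png",np.hstack([a,b]))
E
```

```text
clock: 23.32
eef_pos: [0.4689, 0.2102, 0.1502]
ee_rot: [-179.9, 0.0, 77.6]
contact_force: [1.6, -0.7, 1.2]
gripper_width: 0.002
finger_force: 0.0
clock: 23.58
eef_pos: [0.4692, 0.2084, 0.1503]
ee_rot: [-179.9, 0.1, 77.6]
contact_force: [0.6, 0.0, -0.4]
gripper_width: -0.002
finger_force: 0.0
total [ 0.015  -0.0051  0.0653] rows 2 each [ 0.0075 -0.0025  0.0327] yaw 77.64 turn rad 0.0008
c4 [352. 209.]
c4 [215.2 142. ]
c3 [377.8 213.6]
c3 [204.9 131.3]
pk2 [203.4 189.3]
pk2 [299.3 219.9]
```

View pics/p7.png

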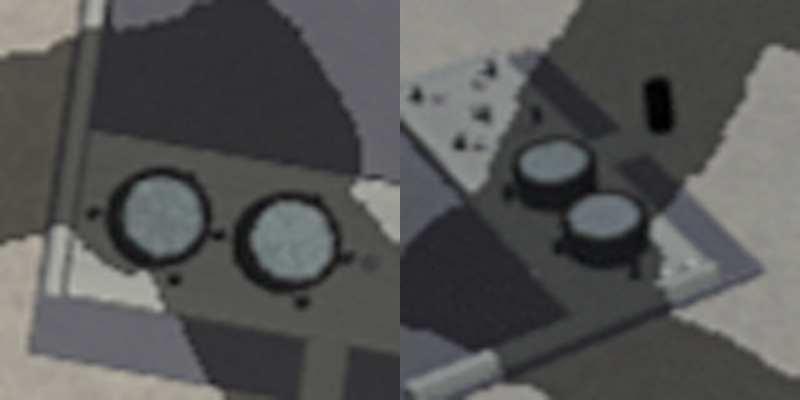

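p7 shows both cells flat among their pins, top (158,218) and (289,242). Next is lever 2.

```bash
python3 -m jog '.009 -.0025 .02 0;.008 -.0025 .02 0;0 0 .015 0;0 0 .012 0;0 0 .01 0;0 0 .008 0;0 0 .006 0;0 0 0 0'; python3 -m jog '0 0 .004 0;0 0 .003 0;0 0 0 0'; python3 -m jog '0 0 .0015 0;0 0 0 0'
```

```text
clock: 24.68
eef_pos: [0.4687, 0.226, 0.0604]
ee_rot: [-180.0, 0.0, 77.6]
contact_force: [-0.5, 1.2, 1.2]
gripper_width: -0.002
finger_force: 0.0
clock: 25.05
eef_pos: [0.4697, 0.226, 0.0542]
ee_rot: [179.9, -0.0, 77.6]
contact_force: [-1.5, -1.6, 5.5]
gripper_width: -0.002
finger_force: 2.3
clock: 25.3
eef_pos: [0.4699, 0.226, 0.0537]
ee_rot: [179.8, -0.0, 77.6]
contact_force: [-3.0, -3.4, 13.5]
gripper_width: -0.001
finger_force: 6.8
```

```bash
python3 -m jog '0 0 .003 0;0 0 0 0'; python3 -m jog '0 0 -.03 0;0 0 -.04 0;0 0 0 0;0 0 0 0' 0; python3 go.py .5599 .2041 .124 77.6
```

```text
clock: 25.55
eef_pos: [0.4702, 0.2261, 0.053]
ee_rot: [179.8, -0.0, 77.6]
contact_force: [-9.5, -5.2, 31.1]
gripper_width: 0.0
finger_force: 16.0
clock: 26.05
eef_pos: [0.4689, 0.2262, 0.1188]
ee_rot: [180.0, -0.0, 77.6]
contact_force: [-0.2, -0.5, -0.3]
gripper_width: 0.849
finger_force: 0.0
total [-0.002   0.0936 -0.0051] rows 2 each [-0.001   0.0468 -0.0026] yaw 77.58 turn rad -0.0003
```

```bash
python3 -m jog '-.001 .048 -.002 0;-.001 .047 -.002 0;0 0 0 0;0 0 0 0;0 0 0 0' 0; python3 go.py .5599 .2041 .0743 77.6;  python3 - <<'E'
from h import *
c=shot("scene"); P=np.array([.5601,.203,.061]); print(proj(c,P)); u=proj(c,P).astype(int)-20
g=cv2.cvtColor(c["pixels"][u[1]:u[1]+40,u[0]:u[0]+40],cv2.COLOR_BGR2GRAY); n,l,st,ce=cv2.connectedComponentsWithStats((g>115).astype(np.uint8)); print(u,st[1:,4],ce[1:]+u)
E
```

```text
clock: 26.68
eef_pos: [0.5595, 0.2041, 0.1222]
ee_rot: [-179.9, 0.0, 77.6]
contact_force: [-1.4, -0.2, 0.4]
gripper_width: 0.999
finger_force: 0.0
total [0.0002 0.0005 0.0479] rows 1 each [0.0002 0.0005 0.0479] yaw 77.63 turn rad 0.0005
[299.89508832 215.29217248]
[279 195] [  1   1   1 118   1  11   4 191   6] [[305.         195.        ]
 [311.         196.        ]
 [314.         195.        ]
 [313.94067797 202.11864407]
 [307.         197.        ]
 [281.09090909 209.09090909]
 [287.5        210.5       ]
 [300.96858639 215.38219895]
 [315.5        234.        ]]
```

In place: the glass blob is at (301.0,215.4), with (299.9,215.3) predicted. I'll descend and grip.

```bash
python3 -m jog '0 -.001 .02 0;0 0 .017 0;0 0 .009 0;0 0 .001 0;0 0 0 0;0 0 0 0'; python3 -m jog '0 0 0 0;0 0 0 0;0 0 0 0;0 0 0 0;0 0 0 0;0 0 0 0' 1 60;  python3 -m jog '0 0 -.01 0;0 0 -.03 0;0 0 -.04 0;0 0 0 0;0 0 0 0'; python3 go.py .5030 -.2923 .15 81.2
```

```text
clock: 27.48
eef_pos: [0.5607, 0.2042, 0.0767]
ee_rot: [179.9, -0.0, 77.6]
contact_force: [-0.6, -0.1, 0.3]
gripper_width: 0.998
finger_force: 0.0
clock: 28.22
eef_pos: [0.5603, 0.2041, 0.0763]
ee_rot: [180.0, -0.0, 77.6]
contact_force: [-1.9, 0.4, 4.6]
gripper_width: 0.548
finger_force: 61.1
clock: 28.85
eef_pos: [0.5599, 0.204, 0.1556]
ee_rot: [-180.0, 0.0, 77.6]
contact_force: [-0.1, -0.0, -0.9]
gripper_width: 0.547
finger_force: 61.7
total [-0.497   0.0511  0.0056] rows 10 each [-0.0497  0.0051  0.0006] yaw 77.59 turn rad -0.0630
```

```bash
python3 -m jog '-.0498 .0035 0 -.0078;-.0498 .0035 0 -.0078;-.0498 .0035 0 -.0078;-.0498 .0035 0 -.0078;-.0498 .0035 0 -.0078;-.0498 .0035 0 -.0078;-.0498 .0035 0 -.0078;-.0498 .0035 0 -.0080'; python3 -m jog '-.035 .0023 0 0;-.035 .0023 0 0;-.03 .0023 0 0;0 0 .01 0;0 0 .02 0;0 0 0 0;0 0 0 0'; python3 go.py .5028 -.2923 .0653 81.2
```

```text
clock: 29.85
eef_pos: [0.5113, -0.1934, 0.1543]
ee_rot: [-179.8, -0.1, 81.2]
contact_force: [1.5, 0.8, -1.0]
gripper_width: 0.55
finger_force: 61.8
clock: 30.72
eef_pos: [0.504, -0.2914, 0.1256]
ee_rot: [-179.9, -0.0, 81.2]
contact_force: [-0.7, -0.8, -0.4]
gripper_width: 0.552
finger_force: 61.8
total [-0.0011 -0.0009  0.0603] rows 2 each [-0.0006 -0.0005  0.0302] yaw 81.22 turn rad 0.0003
```

```bash
python3 -m jog '-.001 -.002 .02 0;0 0 .02 0;0 0 .015 0;0 0 .005 0;0 0 0 0;0 0 0 0;0 0 0 0'; python3 go.py .5028 -.2923 .0603 81.2
```

```text
clock: 31.6
eef_pos: [0.5024, -0.2932, 0.0667]
ee_rot: [179.9, 0.0, 81.2]
contact_force: [0.0, 0.8, 0.6]
gripper_width: 0.547
finger_force: 61.8
total [0.001  0.0002 0.0064] rows 1 each [0.001  0.0002 0.0064] yaw 81.17 turn rad -0.0004
```

```bash
python3 -m jog '.0008 0 .003 0;0 0 0 0;0 0 0 0'; python3 -m jog '0 0 .002 0;0 0 0 0';python3 -m jog '0 0 .002 0;0 0 0 0'
```

```text
clock: 31.98
eef_pos: [0.5021, -0.2921, 0.0629]
ee_rot: [-180.0, -0.0, 81.2]
contact_force: [-0.3, 1.0, -0.8]
gripper_width: 0.551
finger_force: 61.8
clock: 32.22
eef_pos: [0.5023, -0.2922, 0.0609]
ee_rot: [180.0, 0.0, 81.2]
contact_force: [-0.2, -1.5, -0.2]
gripper_width: 0.547
finger_force: 61.8
clock: 32.48
eef_pos: [0.5029, -0.2924, 0.0605]
ee_rot: [179.9, 0.0, 81.2]
contact_force: [-1.4, 2.0, 8.3]
gripper_width: 0.55
finger_force: 62.8
```

```bash
python3 -m jog '0 0 0 0;0 0 0 0;0 0 -.005 0;0 0 -.03 0;0 0 -.04 0;0 0 -.02 0;0 0 0 0' 0; python3 - <<'E'
from fit import *
import go
k=back(t,nat((326,558),5,(320,140)),.049); k2=back(s,nat((497,92),8,(165,105)),.047); print(k,k2)
k=(k+k2)/2; e=np.array([.9885,-.1513]); b=k[:2]-.040*e; print(k,b); go.togo([*b,.15],81.2)
E
```

```text
clock: 33.35
eef_pos: [0.5032, -0.293, 0.1559]
ee_rot: [179.8, 0.1, 81.2]
contact_force: [0.1, 0.1, -0.0]
gripper_width: 0.997
finger_force: 0.0
[ 0.41981146 -0.24419994  0.049     ] [ 0.41507602 -0.24838993  0.047     ]
[ 0.41744374 -0.24629494  0.048     ] [ 0.37790374 -0.24024294]
total [ 0.0329 -0.132   0.0054] rows 3 each [ 0.011  -0.044   0.0018] yaw 81.18 turn rad -0.0004
```

```bash
python3 -m jog '.011 -.044 0 0;.011 -.044 0 0;.011 -.044 0 0;0 0 0 0;0 0 0 0' 1; python3 go.py .378 -.2403 .053; python3 - <<'E'
from h import *
c=shot("top");d=shot("scene")
a=cv2.resize(c["pixels"][165:265,320:420],(400,400),interpolation=cv2.INTER_CUBIC);b=cv2.resize(d["pixels"][95:175,175:255],(400,400),interpolation=cv2.INTER_CUBIC)
cv2.imwrite("pics/p8.png",np.hstack([a,b]))
E
```

```text
clock: 33.98
eef_pos: [0.3771, -0.2396, 0.1536]
ee_rot: [180.0, 0.0, 81.2]
contact_force: [0.9, -0.2, 0.1]
gripper_width: -0.001
finger_force: 0.0
total [-0.0006  0.001   0.1006] rows 2 each [-0.0003  0.0005  0.0503] yaw 81.16
```

View pics/p8.png

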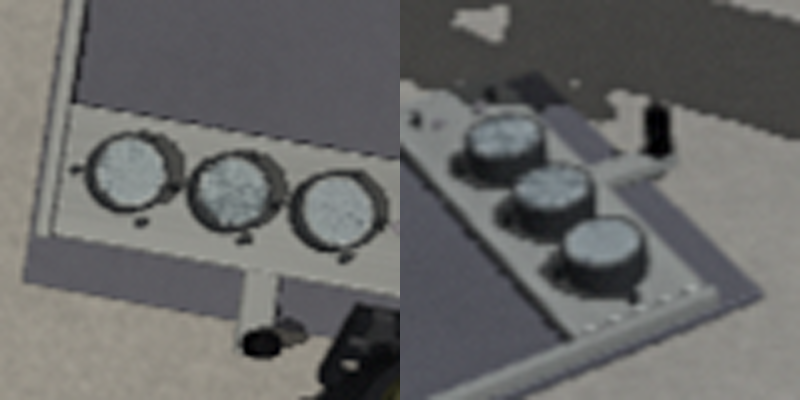

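p8 shows all three cells flat and evenly placed: top (130,172), (234,190) and (337,210). The knob at (262,345) is free. I'll lower behind it and push slowly.

```bash
python3 -m jog '0 0 .04 0;0 0 .035 0;0 0 .02 0;0 0 .004 0;0 0 0 0;0 0 0 0'; python3 -m jog '0 .004 0 0;0 .004 0 0;0 .003 0 0;0 .003 0 0;0 .003 0 0;0 .003 0 0;0 0 0 0'
```

```text
clock: 34.83
eef_pos: [0.3777, -0.24, 0.0558]
ee_rot: [179.9, 0.1, 81.2]
contact_force: [0.0, -1.3, 0.6]
gripper_width: -0.0
finger_force: 0.0
clock: 35.7
eef_pos: [0.3968, -0.2424, 0.0549]
ee_rot: [180.0, -0.0, 81.2]
contact_force: [-0.2, -1.1, 0.2]
gripper_width: 0.001
finger_force: 0.0
```

```bash
python3 -m jog '0 .003 0 0;0 .003 0 0;0 .003 0 0;0 .003 0 0;0 .003 0 0;0 .003 0 0'; python3 -m jog '0 .004 0 0;0 .004 0 0;0 .004 0 0;0 .004 0 0;0 .004 0 0;0 0 0 0'
```

```text
clock: 36.45
eef_pos: [0.4144, -0.245, 0.0549]
ee_rot: [-180.0, -0.0, 81.2]
contact_force: [-1.8, 1.2, -0.8]
gripper_width: 0.001
finger_force: 1.1
clock: 37.2
eef_pos: [0.4349, -0.2486, 0.0551]
ee_rot: [179.9, 0.0, 81.2]
contact_force: [0.2, -0.1, -0.3]
gripper_width: -0.001
finger_force: 0.3
```

```bash
cat > blob.py <<'E'
from fit import *
for nm in("top","scene"):
    c=shot(nm)
    for y in(.096,.032,-.032):
        best=[]
        for tr in np.arange(0,.075,.002):
            cx,sx=np.cos(.152),-np.sin(.152); x0=np.array([.507,-.2594])+(np.array([.506,-.2625]) if nm=="top" else np.array([.5079,-.2562]))-np.array([.507,-.2594])
            C=np.array([x0[0]+cx*tr-sx*y,x0[1]+sx*tr+cx*y])
            ang=np.linspace(0,2*np.pi,24,endpoint=False)
            g=cv2.cvtColor(c["pixels"],cv2.COLOR_BGR2GRAY).astype(float)
            f=lambda r,z: np.mean([cv2.getRectSubPix(g.astype(np.float32),(1,1),tuple(proj(c,np.array([C[0]+r*np.cos(a),C[1]+r*np.sin(a),z])).astype(np.float32).tolist()))[0,0] for a in ang])
            best.append((f(.017,.045)+f(.01,.045)-2*f(.0235,.045),round(tr,3)))
        print(nm,y,sorted(best)[-2:])
print(ctrl.get_obs()["eef_pos"],ctrl.get_obs()["contact_force"])
E
python3 blob.py
```

```text
top 0.096 [(np.float32(141.78886), np.float64(0.038)), (np.float32(163.60779), np.float64(0.04))]
top 0.032 [(np.float32(152.1046), np.float64(0.038)), (np.float32(167.37076), np.float64(0.04))]
top -0.032 [(np.float32(133.06812), np.float64(0.04)), (np.float32(139.01266), np.float64(0.038))]
scene 0.096 [(np.float32(108.437454), np.float64(0.042)), (np.float32(118.38559), np.float64(0.04))]
scene 0.032 [(np.float32(111.707306), np.float64(0.038)), (np.float32(113.569305), np.float64(0.04))]
scene -0.032 [(np.float32(95.75485), np.float64(0.036)), (np.float32(99.03703), np.float64(0.038))]
[ 0.43478538 -0.24875736  0.05523028] [ 0.3519071  -0.44641081  0.72928128]
```

The tray has moved 39 mm with all three cells riding along. I'll continue to the stop.

```bash
python3 -m jog '0 .003 0 0;0 .003 0 0;0 .003 0 0;0 .003 0 0;0 .003 0 0;0 .003 0 0;0 .003 0 0;0 0 0 0'; python3 -m jog '0 .002 0 0;0 .002 0 0;0 0 0 0';python3 -m jog '0 .002 0 0;0 .001 0 0;0 0 0 0'
```

```text
clock: 38.3
eef_pos: [0.4554, -0.2514, 0.0549]
ee_rot: [180.0, -0.0, 81.2]
contact_force: [0.1, -0.1, 0.3]
gripper_width: -0.004
finger_force: 0.0
clock: 38.67
eef_pos: [0.459, -0.2519, 0.0549]
ee_rot: [180.0, -0.0, 81.2]
contact_force: [-0.7, 0.8, 0.2]
gripper_width: -0.003
finger_force: 0.6
clock: 39.05
eef_pos: [0.4619, -0.2523, 0.0549]
ee_rot: [180.0, -0.0, 81.2]
contact_force: [-0.8, 0.8, 0.7]
gripper_width: 0.003
finger_force: 0.7
```

```bash
python3 -m jog '0 .002 0 0;0 0 0 0'; python3 -m jog '0 .002 0 0;0 0 0 0'; python3 -m jog '0 .002 0 0;0 0 0 0'
```

```text
clock: 39.3
eef_pos: [0.4633, -0.2525, 0.0549]
ee_rot: [-179.9, -0.0, 81.2]
contact_force: [-3.8, 0.9, 2.2]
gripper_width: 0.001
finger_force: 2.1
clock: 39.55
eef_pos: [0.4636, -0.2525, 0.0548]
ee_rot: [-179.7, -0.0, 81.1]
contact_force: [-9.3, 0.7, 6.7]
gripper_width: 0.001
finger_force: 4.8
clock: 39.8
eef_pos: [0.4638, -0.2525, 0.0547]
ee_rot: [-179.5, 0.0, 81.1]
contact_force: [-14.7, 1.1, 11.2]
gripper_width: 0.004
finger_force: 7.6
```

It's against the stop. I'll back off, rise clear and check.

```bash
python3 -m jog '0 -.006 0 0;0 -.015 0 0;0 -.015 0 0;0 0 -.04 0;0 0 -.05 0;0 0 0 0;0 0 0 0'; python3 blob.py; python3 - <<'E'
from h import *
c=shot("top");d=shot("scene")
a=cv2.resize(c["pixels"][145:245,320:420],(400,400),interpolation=cv2.INTER_CUBIC);b=cv2.resize(d["pixels"][95:195,145:245],(400,400),interpolation=cv2.INTER_CUBIC)
cv2.imwrite("pics/p9.png",np.hstack([a,b]))
E
```

```text
clock: 40.67
eef_pos: [0.4317, -0.2478, 0.1449]
ee_rot: [180.0, 0.0, 81.2]
contact_force: [-0.6, -0.1, -0.7]
gripper_width: 0.004
finger_force: 0.0
top 0.096 [(np.float32(33.47574), np.float64(0.064)), (np.float32(40.211792), np.float64(0.066))]
top 0.032 [(np.float32(138.80182), np.float64(0.066)), (np.float32(164.9851), np.float64(0.068))]
top -0.032 [(np.float32(159.76532), np.float64(0.066)), (np.float32(161.72824), np.float64(0.068))]
scene 0.096 [(np.float32(41.72766), np.float64(0.07)), (np.float32(41.86319), np.float64(0.068))]
scene 0.032 [(np.float32(99.24419), np.float64(0.066)), (np.float32(100.84543), np.float64(0.068))]
scene -0.032 [(np.float32(103.18196), np.float64(0.068)), (np.float32(105.33797), np.float64(0.066))]
[ 0.43116042 -0.24725641  0.14378107] [-0.35478898  0.2420096  -0.17579573]
```

View pics/p9.png

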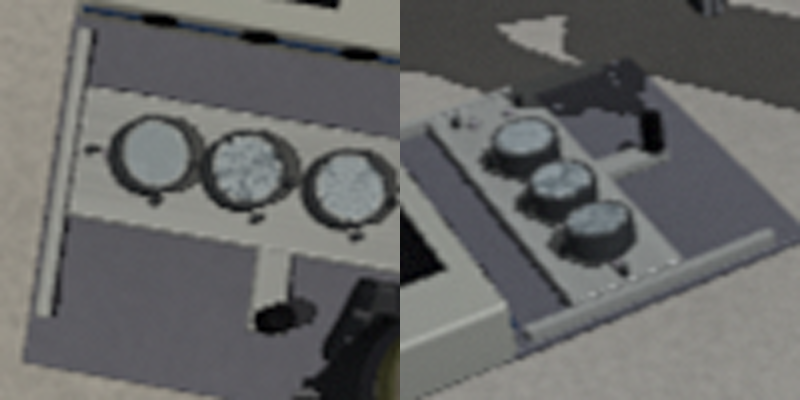

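p9 shows the tray home. Lenses 3 and 2, at (250,171) and (352,188), are still seated. Lens 4 at (155,154) sits about 4 mm toward lens 3 and tilted, so it has been knocked and needs reseating. I'll measure it with code.

```bash
cat > cc.py <<'E'
from fit import *
def cen(c,img,P,n=""):
    k={"camera_matrix":c["camera_matrix"],"extrinsics":c["extrinsics"]}
    u=proj(k,np.array(P)); x,y=np.round(u).astype(int)-14
    g=cv2.cvtColor(img,cv2.COLOR_BGR2GRAY)[y:y+29,x:x+29]; g=cv2.resize(g,None,fx=4,fy=4,interpolation=cv2.INTER_CUBIC)
    v=g[48:68,48:68]; th=(np.median(v)+g.min())/2
    _,l,st,ce=cv2.connectedComponentsWithStats((g>th).astype(np.uint8),connectivity=4); i=l[58,58]
    p=nat(ce[i],4,(x,y)); return np.round(back(k,p,P[2]),4)[:2],st[i,4]/16
if __name__=="__main__":
    z=np.load("p6.npz")
    print("seated lens4 before",cen(t,z["top"],(.522,-.166,.045)),cen(s,z["scene"],(.522,-.163,.045)),"TCP .5222 -.1656")
    T=shot("top")["pixels"];S=shot("scene")["pixels"]
    for n,a in(("l4",(.5222,-.1656)),("l3",(.5123,-.2293)),("l2",(.5029,-.2924))):
        a=np.array(a)+.067*np.array([.9885,-.1513]); 
        print(n,a,cen(t,T,(*a,.045)),cen(s,S,(a[0],a[1]+.003,.045)))
E
python3 cc.py
```

```text
seated lens4 before (array([ 0.5232, -0.168 ]), np.float64(213.5)) (array([ 0.5219, -0.1646]), np.float64(100.3125)) TCP .5222 -.1656
l4 [ 0.5884295 -0.1757371] (array([ 0.5901, -0.1745]), np.float64(684.375)) (array([ 0.5822, -0.1725]), np.float64(616.0625))
l3 [ 0.5785295 -0.2394371] (array([ 0.5902, -0.2428]), np.float64(439.25)) (array([ 0.5727, -0.2368]), np.float64(620.125))
l2 [ 0.5691295 -0.3025371] (array([ 0.5676, -0.3045]), np.float64(235.9375)) (array([ 0.5749, -0.2971]), np.float64(540.125))
```

```bash
sed -i 's|th=(np.median(v)+g.min())/2|th=.72*np.median(v)+.28*float(g.min())|; s|(g>th).astype(np.uint8),conn|cv2.erode((g>th).astype(np.uint8),np.ones((5,5))),conn|' cc.py; python3 cc.py
python3 - <<'E'
from h import *
T=shot("top")["pixels"]; c=np.load("top0.npz")
g=cv2.cvtColor(T,cv2.COLOR_BGR2GRAY)[170:205,340:415]
np.set_printoptions(linewidth=400); print(g[0:24:1,4:44]//10)
E
```

```text
seated lens4 before (array([ 0.5233, -0.168 ]), np.float64(160.3125)) (array([ 0.5219, -0.1646]), np.float64(64.75)) TCP .5222 -.1656
l4 [ 0.5884295 -0.1757371] (array([ 0.5864, -0.1848]), np.float64(175.875)) (array([ 0.592 , -0.1551]), np.float64(301.5))
l3 [ 0.5785295 -0.2394371] (array([ 0.5785, -0.2411]), np.float64(180.4375)) (array([ 0.569 , -0.2203]), np.float64(239.9375))
l2 [ 0.5691295 -0.3025371] (array([ 0.5676, -0.3045]), np.float64(177.0)) (array([ 0.5813, -0.3157]), np.float64(243.125))
[[14 14 14 14 14 14 14 14 14 14 14 14 14 14 14 14 13 13 12 13 12 10  9  8  7  7  8  8  8  8  8  8  8  8  8  8  8  8  8  8]
 [14 14 13 14 14 14 14 14 14 14 14 14 14 14 14 14 14 14 14 14 14 13 13 12 13 14 12 10  9  8  7  7  8  8  8  8  8  8  8  8]
 [13 13 14 14 13 13 14 14 14 14 14 14 14 14 14 14 14 14 14 14 14 14 14 14 14 15 14 13 13 12 13 13 12 10  9  8  7  8  8  8]
 [13 13 13 13 13 13 13 14 14 14 14 13 11 11 11 11 12 12 13 14 14 14 14 14 14 14 14 14 14 14 14 14 13 13 12 12 13 14 12 10]
 [13 13 13 13 13 13 13 13 14 12 10  7  6  6  6  6  6  7  8 10 10 10 12 14 14 14 14 14 14 14 14 14 14 
[... 1659 characters left out ...]
13 13 13 14 14 13 13 13 14 11  6  5  7  6  3  4  5  7 10 11 11 12 13 13 12 11 12 14]
 [13 14 14 13 10  5  3  4  6  9 13 13 13 13 13 13 14 14 14 14 12  7  5  6  7  6  4  3  4  4  9 12 13 14 14 14 13 13 14 13]
 [14 13 13 14 12  7  3  4  4  5  8 11 13 14 12 12 14 14 11 10  7  5  6  6  7  7  6  3  4  5 10 14 15 15 15 13 11 13 15 13]
 [14 14 14 14 13 11  7  4  3  4  4  6  8  9  9 10 10  9  6  5  5  6  6  6 10 13 10  3  4  4  9 14 15 13 14 13 11 12 14 14]
 [14 14 14 14 14 14 13 10  4  3  3  3  3  4  5  6  6  4  4  5  6  6 10 12 13 15 11  6  3  4  6  9 10 12 13 13 12 12 13 14]
 [14 14 14 14 14 14 14 13 11  9  7  3  2  3  3  3  9 12 12 12 12 12 13 14 14 14 14 10  4  3  4  5  8 13 13 11 12 12 11 13]]
```

Home cradle 4 should be at TCP (0.5865,-0.1754). Lens 4 is at about (0.585,-0.182), resting on two pins. I'll re-grip it there, lift it slightly, shift it and reseat.

```bash
python3 go.py .5853 -.182 .145 81.2; python3 -m jog '.027 .047 0 0;.027 .047 0 0;.027 .047 0 0;.006 0 0 0;0 0 0 0;0 0 0 0;0 0 0 0' 0; python3 go.py .5855 -.182 .0635 81.2
```

```text
total [ 0.0885  0.1414 -0.0006] rows 4 each [ 0.0221  0.0354 -0.0001] yaw 81.18 turn rad -0.0004
clock: 42.0
eef_pos: [0.5839, -0.1842, 0.1453]
ee_rot: [180.0, -0.0, 81.1]
contact_force: [0.7, -0.5, 0.0]
gripper_width: 0.999
finger_force: 0.0
total [0.0024 0.0012 0.0818] rows 2 each [0.0012 0.0006 0.0409] yaw 81.09 turn rad -0.0018
```

```bash
python3 -m jog '.002 .0005 .03 0;0 0 .03 0;0 0 .015 0;0 0 .005 0;0 0 0 0;0 0 0 0'; python3 go.py .5855 -.182 .0625 81.2; python3 -m jog '0 0 0 0;0 0 0 0;0 0 0 0;0 0 0 0;0 0 0 0;0 0 0 0' 1 40; python3 -m jog '0 0 -.003 0;0 0 -.004 0;0 0 -.003 0;0 0 0 0;0 0 0 0'; python3 go.py .5865 -.1754 .0725 81.2
```

```text
clock: 42.75
eef_pos: [0.5864, -0.182, 0.0662]
ee_rot: [179.9, 0.0, 81.2]
contact_force: [0.7, -0.1, 0.6]
gripper_width: 0.999
finger_force: 0.0
total [-0.0001 -0.0009  0.0037] rows 1 each [-0.0001 -0.0009  0.0037] yaw 81.17 turn rad -0.0005
clock: 43.5
eef_pos: [0.5858, -0.1816, 0.0659]
ee_rot: [180.0, 0.0, 81.2]
contact_force: [-1.4, 1.4, 5.8]
gripper_width: 0.537
finger_force: 40.2
clock: 44.12
eef_pos: [0.5855, -0.1816, 0.0749]
ee_rot: [-180.0, -0.0, 81.2]
contact_force: [-0.0, -1.2, -1.3]
gripper_width: 0.535
finger_force: 41.4
total [0.0063 0.     0.0024] rows 1 each [0.0063 0.     0.0024] yaw 81.17 turn rad -0.0005
```

```bash
python3 -m jog '.0035 .0 0 0;.003 0 0 0;0 0 .003 0;0 0 0 0;0 0 0 0'; python3 go.py .5865 -.1754 .063; python3 - <<'E'
from fit import *
c=shot("scene"); o=ctrl.get_obs()["eef_pos"]; u=proj(c,o+[0,0,-.015]); print(u); x,y=np.round(u).astype(int)-[15,13]
np.set_printoptions(linewidth=300); print(x,y); print(cv2.cvtColor(c["pixels"],cv2.COLOR_BGR2GRAY)[y:y+32,x:x+32]//10)
E
```

```text
clock: 44.75
eef_pos: [0.5866, -0.1752, 0.0719]
ee_rot: [-180.0, -0.0, 81.2]
contact_force: [0.1, -0.1, -1.3]
gripper_width: 0.538
finger_force: 41.4
total [-0.0002 -0.      0.0089] rows 1 each [-0.0002 -0.      0.0089] yaw 81.17 
[194.0445015  147.00315502]
179 134
[[ 3  1  0 ... 11 10 10]
 [ 2  1  1 ... 11 10  8]
 [ 2  1  1 ...  9  9  8]
 ...
 [ 6  4  5 ... 12 12 13]
 [ 8  6  4 ... 13 13 13]
 [ 8  8  6 ... 13 12 11]]
```

```bash
cat > gr.py <<'E'
from fit import *
c=shot("scene"); o=ctrl.get_obs()["eef_pos"]; u=proj(c,o+[0,0,-.013]); x,y=np.round(u).astype(int)-[14,12]
g=cv2.cvtColor(c["pixels"],cv2.COLOR_BGR2GRAY)[y:y+30,x:x+32]//10
print(u,x,y); print("\n".join("".join("%3d"%v for v in r) for r in g))
E
python3 gr.py
```

```text
[193.95229854 146.41823929] 180 134
  1  0  1  1  1  2  1  2  4 11 14 13 12 10  9 10 11 13 13 10  4  1  1  1  2  2  3  8 11 10 10 11
  1  1  0  1  1  1  1  1  3  7  9 12 13 13 12 13 13 13 14 10  3  0  0  1  1  2  3  9 11 10  8  9
  1  0  1  1  1  1  1  2  5  7  6  7 10 13 13 13 13 13 14 11  5  1  0  3  3  2  4  8  9  9  8  8
  1  1  1  1  1  0  1  6  9 10  9  5  5 11 14 14 13 13 13 10  5  0  2  6  7  3  4  7  8  8  8  8
  2  1  1  1  1  1  2  7 10 10  9  7  3  8 12 14 13 12 11  9  4  0  1  6  8  6  3  7  8  9  8  9
  2  2  1  1  2  2  3  7  9  9 10  8  5  5 11 14 14 12 11  9  4  0  1  5  8  6  2  6  8  8  8  9
  2  1  1  1  1  2  3  8 10 11 10  8  4  4 11 14 14 13 11  9  5  1  0  4  8  7  3  6  8  9  8  9
  2  1  1  1  2  2  5  9 10 10  8  5  2  3 10 14 14 14 13 10  6  1  0  4  8  7  4  6  8  9  8  8
  2  1  1  1  1  2  5  9  9  6  4  2  1  3  9 13 14 14 14 13  9  2  0  3  7  8  4  5  8  9  8  8
  1  1  1  1  1  4  6  6  5  3  2  2  1  2  5  8 12 14 14 14 11  5  1  2  7  7  4  5  7  8  8  8
  2  1  1  0  2  6  8  5  2  1  1  1  2  2  3  4  7  9 10 11  9  4  0  1  7  8  5  6  8  8  8 
[... 1145 characters left out ...]
 13 13 13 13 14 14 13
  6  6  6  6  5  2  3  4  3  2  2  3  3  3  3  4  3  4  4  4  4  4  7 11 13 13 13 13 13 13 14 14
  6  6  6  6  5  3  4  5  5  3  2  2  3  3  3  3  4  4  4  4  5  6 10 13 13 13 13 13 13 13 13 14
  6  6  6  6  6  5  5  6  6  5  4  4  4  4  4  4  4  4  5  6  9 12 13 13 13 13 13 13 13 13 13 13
  6  6  7 10 12 10  6  6  6  6  6  6  5  5  6  6  6  5  6  8  9 11 13 13 13 13 13 13 13 13 13 13
  6 10 12 13 14 13 12 10  6  6  6  6  6  6  6  6  7  6  7  7  6  8 11 13 13 13 13 13 13 13 13 12
  5  8 12 14 14 13 14 13 12 12 10  6  6  6  6 10 12 12 10  6  3  5 11 13 13 13 13 15 15 12 11 12
  4  5  9 12 13 13 13 13 13 13 12 12 12 12 12 13 13 13 13  9  4  4 10 13 13 13 12 12 13 12 12 13
```

```bash
python3 - <<'E'
from fit import *
for z in(.052,.054,.056): print(z,back(s,(195.2,149.),z)+[.0003,-.001,0], "target .5865 -.1754")
print(proj(s,np.array([.5862,-.1744,.054])))
E
```

```text
0.052 [ 0.5864776  -0.17245891  0.052     ] target .5865 -.1754
0.054 [ 0.58780651 -0.17012601  0.054     ] target .5865 -.1754
0.056 [ 0.58913542 -0.16779311  0.056     ] target .5865 -.1754
[194.48817086 147.9486869 ]
```

```bash
python3 -m jog '0 0 .002 0;0 0 .002 0;0 0 0 0;0 0 0 0';python3 -m jog '0 0 .0015 0;0 0 0 0'; python3 -m jog '0 0 .0015 0;0 0 0 0'
```

```text
clock: 45.35
eef_pos: [0.5866, -0.1752, 0.068]
ee_rot: [180.0, -0.0, 81.2]
contact_force: [0.5, 0.4, -0.7]
gripper_width: 0.538
finger_force: 41.4
clock: 45.6
eef_pos: [0.5868, -0.1751, 0.0669]
ee_rot: [180.0, -0.0, 81.2]
contact_force: [0.4, 1.1, 1.7]
gripper_width: 0.539
finger_force: 42.6
clock: 45.85
eef_pos: [0.587, -0.1748, 0.0662]
ee_rot: [179.9, -0.0, 81.2]
contact_force: [-2.4, 3.5, 8.4]
gripper_width: 0.537
finger_force: 44.8
```

```bash
python3 -m jog '0 0 -.001 0;0 0 0 0'; python3 -m jog '0 0 0 0;0 0 0 0;0 0 0 0' 0; python3 -m jog '0 0 -.02 0;0 0 -.04 0;-.0 -.05 -.04 0;0 -.05 0 0;0 -.05 0 0;0 0 0 0'; python3 cc.py; python3 - <<'E'
from h import *
T=shot("top")["pixels"]
g=cv2.cvtColor(T,cv2.COLOR_BGR2GRAY)[170:202,340:385]//10
print("\n".join("".join("%3d"%v for v in r) for r in g))
c=shot("scene"); x,y=178,134
g=cv2.cvtColor(c["pixels"],cv2.COLOR_BGR2GRAY)[y:y+34,x:x+34]//10
print("\n".join("".join("%3d"%v for v in r) for r in g))
E
```

```text
clock: 46.1
eef_pos: [0.5869, -0.175, 0.0666]
ee_rot: [180.0, -0.0, 81.2]
contact_force: [-1.1, 2.0, 5.6]
gripper_width: 0.535
finger_force: 43.7
clock: 46.48
eef_pos: [0.5864, -0.1753, 0.0656]
ee_rot: [-180.0, -0.0, 81.2]
contact_force: [-0.3, 0.1, 0.5]
gripper_width: 1.002
finger_force: 0.0
clock: 47.22
eef_pos: [0.4355, -0.1508, 0.1645]
ee_rot: [-179.8, -0.1, 81.1]
contact_force: [0.9, -0.2, 0.5]
gripper_width: 0.999
finger_force: 0.0
seated lens4 before (array([ 0.5233, -0.168 ]), np.float64(160.3125)) (array([ 0.5219, -0.1646]), np.float64(64.75)) TCP .5222 -.1656
l4 [ 0.5884295 -0.1757371] (array([ 0.5877, -0.176 ]), np.float64(159.0625)) (array([ 0.5921, -0.1564]), np.float64(296.8125))
l3 [ 0.5785295 -0.2394371] (array([ 0.58  , -0.2424]), np.float64(160.125)) (array([ 0.5771, -0.2378]), np.float64(73.75))
l2 [ 0.5691295 -0.3025371] (array([ 0.57 , -0.305]), np.float64(135.9375)) (array([ 0.588 , -0.3059]), np.float64(188.9375))
 10 11 14 14 14 14 14 14 14 14 14 14 14 14 14 14 14 14 15 14 13 13 12 13 12 10 10  8  7  8  8  8  8  8  8  8  8  8  8  8  8  8  8  9  8
 10 12 14 14 
[... 7004 characters left out ...]
3 13  9  6  6  6  4  3  3  3  2  3  3  3  3  3  4  7 11 14 13 13 13 13 13 12 12 12
  7  5  4  8 12 13 13 13 13 12 12  9  6  6  5  5  5  5  5  5  6  5  3  5 11 13 13 13 13 14 15 12 11 12
  8  6  4  5  9 12 13 13 13 13 13 12 12 12 12 12 12 12 12 12 12  9  4  4 10 13 13 13 12 12 12 12 13 13
  8  8  6  4  6 11 13 13 13 13 13 13 13 13 13 13 13 13 13 13 13 13 10  9 13 15 12 11 12 13 13 13 13 12
  8  8  8  6  4  7 12 14 13 13 13 13 13 13 13 13 13 13 13 13 13 13 12 12 12 12 12 13 13 13 12 12 11 11
  8  8  8  8  6  4  7 12 14 13 13 13 13 13 13 13 13 13 13 14 15 12 12 13 13 13 13 13 12 11 11 11 11 11
  8  8  8  8  6  4  5  8 11 13 13 13 13 13 13 13 12 13 13 12 12 12 13 13 13 12 12 11 11 11 11 10 10 10
```

```bash
cat > rim.py <<'E'
from fit import *
def rim(k,img,P,zt=.045):
    g=cv2.GaussianBlur(cv2.cvtColor(img,cv2.COLOR_BGR2GRAY),(0,0),.6).astype(np.float32); c=np.array(P[:2]); R=np.arange(.016,.0275,.0003)
    for it in range(4):
        Q=[]
        for a in np.linspace(0,2*np.pi,72,endpoint=False):
            pts=[proj(k,np.array([c[0]+r*np.cos(a),c[1]+r*np.sin(a),zt])) for r in R]
            m=np.array(pts,np.float32)[None]; v=cv2.remap(g,m[...,0],m[...,1],cv2.INTER_CUBIC)[0]
            d=np.gradient(v); i=np.argmin(d); 
            if d[i]<-3: Q.append((c[0]+R[i]*np.cos(a),c[1]+R[i]*np.sin(a)))
        Q=np.array(Q); f=lambda x:np.hypot(*(Q-x[:2]).T)-x[2]
        r=least_squares(f,[*c,.021],loss="soft_l1",f_scale=.001); c=r.x[:2]
    e=f(r.x); ok=np.abs(e)<.004; th=np.arctan2(*(Q-c).T[::-1]); A=np.c_[np.cos(2*th),np.sin(2*th)][ok]; q=np.linalg.lstsq(A,e[ok],rcond=None)[0]
    return np.round(r.x*1000,1),"rms %.2f n %d 2nd harm %s mm"%(np.std(e[ok])*1e3,ok.sum(),np.round(q*1e3,2))
if __name__=="__main__":
    z=np.load("p6.npz"); print("ref l4",rim(t,z["top"],(.522,-.166)),rim(s,z["scene"],(.522,-.163)))
    T=shot("top")["pixels"];S=shot("scene")["pixels"]
    for n,a in(("l4",(.5222,-.1656)),("l3",(.5123,-.2293)),("l2",(.5029,-.2924))):
        a=np.array(a)+.0655*np.array([.9885,-.1513]); print(n,np.round(a,4)); print(rim(t,T,a)); print(rim(s,S,a))
E
python3 rim.py
```

```text
ref l4 (array([ 523.3, -167.8,   20.1]), 'rms 0.68 n 72 2nd harm [ 0.03 -0.18] mm') (array([ 522.7, -163.4,   19.3]), 'rms 0.92 n 51 2nd harm [-0.24  0.24] mm')
l4 [ 0.5869 -0.1755]
(array([ 587.7, -176. ,   20.2]), 'rms 1.16 n 72 2nd harm [-0.86  0.03] mm')
(array([ 586.9, -171.7,   20.4]), 'rms 1.82 n 49 2nd harm [-1.45  1.07] mm')
l3 [ 0.577  -0.2392]
(array([ 578.7, -242.1,   20.5]), 'rms 0.88 n 72 2nd harm [-0.34  0.04] mm')
(array([ 577.7, -237.8,   21.3]), 'rms 1.48 n 66 2nd harm [-0.75  1.  ] mm')
l2 [ 0.5676 -0.3023]
(array([ 568.3, -304. ,   20.2]), 'rms 1.19 n 48 2nd harm [-0.4  -0.53] mm')
(array([ 568.5, -299.5,   19.8]), 'rms 1.32 n 51 2nd harm [-0.38  0.54] mm')
```

Both cameras put lens 4 at the same relative height offset as the seated cells, so it is down flat and within the pins. The re-grip could have nudged the tray, so I'll check the stop with the shut fingers.

```bash
python3 go.py .435 -.248 .15 81.2; python3 -m jog '-.048 .0075 0 0;-.048 .0075 0 0;0 0 .014 0;0 0 0 0;0 0 0 0;0 0 0 0' 1; python3 go.py .435 -.248 .055 81.2
```

```text
total [-0.0949  0.0088  0.0151] rows 2 each [-0.0474  0.0044  0.0076] yaw 81.19 turn rad -0.0001
clock: 48.28
eef_pos: [0.4399, -0.2487, 0.1513]
ee_rot: [180.0, 0.0, 81.3]
contact_force: [1.1, 0.7, -0.4]
gripper_width: 0.003
finger_force: 0.0
total [-0.     -0.005   0.0963] rows 2 each [-0.     -0.0025  0.0482] yaw 81.26 turn rad 0.0010
```

```bash
python3 -m jog '0 -.004 .04 0;0 0 .035 0;0 0 .017 0;0 0 .002 0;0 0 0 0;0 0 0 0'; python3 -m jog '0 .004 0 0;0 .004 0 0;0 .004 0 0;0 .003 0 0;0 .003 0 0;0 .002 0 0;0 0 0 0';python3 -m jog '0 .002 0 0;0 .002 0 0;0 .002 0 0;0 0 0 0'
```

```text
clock: 49.02
eef_pos: [0.4366, -0.2494, 0.0582]
ee_rot: [179.9, 0.1, 81.2]
contact_force: [0.2, -0.5, 0.1]
gripper_width: -0.0
finger_force: 0.0
clock: 49.9
eef_pos: [0.4556, -0.252, 0.057]
ee_rot: [-180.0, -0.0, 81.2]
contact_force: [-1.6, 0.5, -0.1]
gripper_width: -0.002
finger_force: 0.0
clock: 50.4
eef_pos: [0.4616, -0.253, 0.0571]
ee_rot: [180.0, 0.0, 81.2]
contact_force: [0.1, 0.8, -0.4]
gripper_width: -0.0
finger_force: 0.0
```

```bash
python3 -m jog '0 .0015 0 0;0 .0015 0 0;0 0 0 0';python3 -m jog '0 .0015 0 0;0 .0015 0 0;0 0 0 0'
```

```text
clock: 50.78
eef_pos: [0.4633, -0.2531, 0.0569]
ee_rot: [-179.9, -0.0, 81.2]
contact_force: [-5.1, -0.5, 2.8]
gripper_width: 0.004
finger_force: 2.6
clock: 51.15
eef_pos: [0.4637, -0.2531, 0.0567]
ee_rot: [-179.6, 0.0, 81.1]
contact_force: [-13.0, 0.2, 9.0]
gripper_width: -0.001
finger_force: 6.6
```

The stop is at the same place, 0.4633, so the tray is home. I'll back off, rise and take a last measurement.

```bash
python3 -m jog '0 -.006 0 0;0 -.015 0 0;0 -.02 0 0;0 0 -.04 0;0 0 -.05 0;0 -.01 -.02 0;0 0 0 0;0 0 0 0'; python3 rim.py
```

```text
clock: 52.15
eef_pos: [0.4166, -0.2457, 0.1661]
ee_rot: [-180.0, -0.0, 81.2]
contact_force: [0.3, -0.9, -0.1]
gripper_width: 0.001
finger_force: 0.0
ref l4 (array([ 523.3, -167.8,   20.1]), 'rms 0.68 n 72 2nd harm [ 0.03 -0.18] mm') (array([ 522.7, -163.4,   19.3]), 'rms 0.92 n 51 2nd harm [-0.24  0.24] mm')
l4 [ 0.5869 -0.1755]
(array([ 588.2, -176.3,   20.6]), 'rms 0.74 n 72 2nd harm [-0.03  0.14] mm')
(array([ 587.9, -172.3,   20.8]), 'rms 1.18 n 56 2nd harm [-0.74  0.71] mm')
l3 [ 0.577  -0.2392]
(array([ 578.1, -241.4,   21. ]), 'rms 0.70 n 72 2nd harm [-0.17 -0.31] mm')
(array([ 578.7, -237.4,   20.2]), 'rms 1.18 n 46 2nd harm [-0.45  0.96] mm')
l2 [ 0.5676 -0.3023]
(array([ 567.7, -304.9,   20.4]), 'rms 1.18 n 72 2nd harm [-0.88 -0.58] mm')
(array([ 568.7, -299.5,   20. ]), 'rms 1.07 n 43 2nd harm [0.21 0.32] mm')
```

```bash
python3 -c "
from workcell import job
print(job.sign_off())"
```

```text
the job is handed in; nothing more can be done
None
```

I handed the job in with all three cells that were in the block (lens 2, 3 and 4) on cradles of their own and the tray home against its stop. Lens 4 had to be reseated after it was knocked off its studs; my last measurement puts it flat but about 1.5 mm off centre. The sign-off gave no verdict.

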